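Count goods with the tag reader at the shop counter

TASK

Count the loose goods that lie behind the grey reader stand (two or three of: a round tub of pins, a small carton and two wooden hand stamps). Pull the stand's telescoping mast up by its black knob until the lock button clicks out, then set all the goods side by side on the read plate, and with all of them lying there squeeze the reader's trigger fully and let it go. Then put all the goods into the grey tray on the right, and leave the mast locked up and the other things on the counter where they are.

Things in the scene. Friction and masses are not known exactly. Their poses are not given: they have to be found in the camera images.
- read_plate (a point): Centre of the top of the read plate, a low flat plate of the fixed reader stand: 125 mm along its x, 195 mm along y, top 10 mm above the counter. Its axes are the stand's: x away from the robot, y to the mast, z up. The stand is in a new place and yaw at each start. The mast is at x = +88, y = +155 mm from here, on a 110 x 100 x 12 mm foot; its 36 mm outer tube ends 124 mm above the counter.
- mast_knob (a point): Centre of the upright black pull knob (32 mm diameter, 32 mm high) on top of the mast, 170 mm above the counter when the mast is down; it rises with the mast. It reaches 16 mm above this point; its neck starts 10 mm below. Nothing is above it; the reader's grip stands 58 mm from it towards the stand's -x, its top 34 mm above this point.
- mast (a joint): Extension of the telescoping mast, m: 0 = down, 0.082 = end stop, straight up. Sliding it up takes about 9 N; stiff enough to stay where it is left, but only locked once the button is out. From about 0.079 the button is opposite its hole and clicks out, and the mast can no longer be pushed down.
- lock_button (a joint): Travel of the brass spring button of the mast, m: about 0.0005 while hidden inside the tube, about 0.0105 when it has clicked out through the hole and holds the mast up.
- button_face (a point): Outer face of the lock button (8 mm diameter) on the stand's -y side of the mast, 12 mm from the mast's axis while hidden, 23 mm when out; the hole is 100 mm above the counter.
- grip_centre (a point): Middle of the grip of the pistol-shaped tag reader, carried head down and grip up on the mast, with the stand's axes; rises with the mast. The grip is a black upright bar, 28 mm in x, 24 mm in y, top 29 mm above this point; its back is 12 mm from here on the +y side, the trigger is on the -y side. The head, a grey box 50 (x) x 62 (y) mm, has its top 45 mm below this point.
- trigger_pad (a point): Point on the outer (-y) face of the trigger, 40 mm up from its hinge, 2 mm below grip_centre's level. The trigger is a grey bar 16 mm wide (x), 8 mm thick, 58 mm long, hinged at its lower end, leaning away from the grip. Grip and trigger together are 47 mm thick here at rest, 36 mm squeezed: take them from above, one finger behind the grip (+y), one before the trigger (-y).
- trigger (a joint): Angle of the trigger in rad: 0 = released (it springs back by itself), 0.30 = fully squeezed. About 3 N at trigger_pad starts it and 6 N squeezes it fully.
- pin_tub_centre (a point): Centre (half-way up) of the round black tub of pins with ribbed lid, 53 mm diameter, 30 mm high, upright; z up. May be absent.
- carton_centre (a point): Centre (half-way up) of a small paper-clip carton: 42 mm along its x, 58 mm along its y, 20 mm high, lying flat with z up. May be absent. Fixed boxes of pens, 120 mm tall, stand to the right of the goods and the plate (beyond y = 0.13 m, x 0.41 to 0.66 m), a display 140 mm tall behind the goods (beyond x = 0.72 m): leave room for the gripper there.
- stamp_1_centre (a point): Point half-way up a wooden hand stamp, 72 mm high, standing upright on its foot (26 mm along its x, 54 mm along its y, 16 mm high); above the foot a turned handle about 22 mm thick, its knob from 34 to 72 mm above the underside is where to take it. z points along the handle. May be absent. If knocked over it may stay lying.
- stamp_2_centre (a point): The same point of a second hand stamp, the same as the first. May be absent.
- done_tray_in (a point): Centre of the inner floor of the open grey tray on the right, fixed: 185 mm along its x, 140 mm along its y outside, walls 4 mm thick, their top 28 mm above the counter; floor 4 mm above the counter. A grey block of pens 140 mm tall stands behind it (beyond x = 0.54 m) and pen boxes 120 mm tall on its left (beyond y = -0.14 m).
- highlighter: Bystander: a highlighter pen lying at the back left, 42 x 119 x 25 mm; origin at the centre of its underside. Leave it alone.
- rubber_eraser: Bystander: a blue-and-white eraser, 23 x 58 x 13 mm; origin at the centre of its underside. Leave it alone.
- note_block: Bystander: a block of sticky notes, 77 x 77 x 22 mm, to the left of the mast; origin at the centre of its underside. Leave it alone.
Mind the look-alikes: they are no part of the job. What is shaped like the part that bears stamp_2_centre but blue or purple is not meant.

How it is judged:
On the way, in this order (a step that is already met when the one before it is completed fails the run):
1. the mast is pulled up and its lock button has clicked out (value of joint lock_button above 0.008 m and value of joint mast above 0.075 m), for 0.3 s.
2. all the goods lie side by side on the read plate, let go and at rest, the mast locked up (all of step 1 and x of pin_tub_centre in the frame of read_plate between -0.0625 and 0.0625 m and y of pin_tub_centre in the frame of read_plate between -0.0975 and 0.0975 m and z of pin_tub_centre in the frame of read_plate between 0.004 and 0.031 m and x of carton_centre in the frame of read_plate between -0.0625 and 0.0625 m and y of carton_centre in the frame of read_plate between -0.0975 and 0.0975 m and z of carton_centre in the frame of read_plate between 0.004 and 0.033 m and x of stamp_1_centre in the frame of read_plate between -0.0625 and 0.0625 m and y of stamp_1_centre in the frame of read_plate between -0.0975 and 0.0975 m and z of stamp_1_centre in the frame of read_plate between 0.004 and 0.046 m and x of stamp_2_centre in the frame of read_plate between -0.0625 and 0.0625 m and y of stamp_2_centre in the frame of read_plate between -0.0975 and 0.0975 m and z of stamp_2_centre in the frame of read_plate between 0.004 and 0.046 m and linear speed of each of pin_tub, carton, stamp_1, stamp_2 below 0.02 m/s and contact force between the fingers and pin_tub below 0.1 N and contact force between the fingers and carton below 0.1 N and contact force between the fingers and stamp_1 below 0.1 N and contact force between the fingers and stamp_2 below 0.1 N), for 0.3 s.
3. the trigger is squeezed fully while all the goods lie on the read plate (all of step 1 and x of pin_tub_centre in the frame of read_plate between -0.0625 and 0.0625 m and y of pin_tub_centre in the frame of read_plate between -0.0975 and 0.0975 m and z of pin_tub_centre in the frame of read_plate between 0.004 and 0.031 m and x of carton_centre in the frame of read_plate between -0.0625 and 0.0625 m and y of carton_centre in the frame of read_plate between -0.0975 and 0.0975 m and z of carton_centre in the frame of read_plate between 0.004 and 0.033 m and x of stamp_1_centre in the frame of read_plate between -0.0625 and 0.0625 m and y of stamp_1_centre in the frame of read_plate between -0.0975 and 0.0975 m and z of stamp_1_centre in the frame of read_plate between 0.004 and 0.046 m and x of stamp_2_centre in the frame of read_plate between -0.0625 and 0.0625 m and y of stamp_2_centre in the frame of read_plate between -0.0975 and 0.0975 m and z of stamp_2_centre in the frame of read_plate between 0.004 and 0.046 m and value of joint trigger above 0.25 rad), for 0.1 s.
4. the trigger has been let go (value of joint trigger below 0.05 rad), for 0.2 s.
At the end, for the whole second after the job is handed in: The mast is up (more than 75 mm) with its lock button out (more than 8 mm), the trigger is released (under 0.05 rad), and the centre of every good lies inside the tray's walls within 50 mm of its floor, at rest (all of step 1 and value of joint trigger below 0.05 rad and x of pin_tub_centre in the frame of done_tray_in between -0.0885 and 0.0885 m and y of pin_tub_centre in the frame of done_tray_in between -0.066 and 0.066 m and z of pin_tub_centre in the frame of done_tray_in between 0.003 and 0.05 m and x of carton_centre in the frame of done_tray_in between -0.0885 and 0.0885 m and y of carton_centre in the frame of done_tray_in between -0.066 and 0.066 m and z of carton_centre in the frame of done_tray_in between 0.003 and 0.05 m and x of stamp_1_centre in the frame of done_tray_in between -0.0885 and 0.0885 m and y of stamp_1_centre in the frame of done_tray_in between -0.066 and 0.066 m and z of stamp_1_centre in the frame of done_tray_in between 0.003 and 0.05 m and x of stamp_2_centre in the frame of done_tray_in between -0.0885 and 0.0885 m and y of stamp_2_centre in the frame of done_tray_in between -0.066 and 0.066 m and z of stamp_2_centre in the frame of done_tray_in between 0.003 and 0.05 m and linear speed of each of pin_tub, carton, stamp_1, stamp_2 below 0.02 m/s); the robot touches nothing.
It fails at once if a bystander (highlighter, eraser or block of notes) is moved by more than 5 cm (distance of any of highlighter, rubber_eraser, note_block from where it was at the start of the episode above 0.05 m).
Of pin_tub, carton, stamp_1, stamp_2 only 2 to 3 are there at a start; the rules pass over those that are not, and their reading is None.
At some moment in a run one of pin_tub, carton may be knocked a few centimetres aside while the robot is not near it.
It also fails if it takes over 210 s, if anything falls off the work surface, if the arm or the gripper's body presses on something with over 40 N, if the wrist force passes 120 N, or if a joint passes its speed limit or range.

ROBOT

A 6-joint arm with a two-finger parallel gripper is mounted at the origin on a cart in front of the work surface, level with it; the furniture and walls round the work are solid. World frame = base frame: x ahead of the robot, y to its left, z up, the work surface at z = 0. Lengths are in m, angles in rad, forces in N, time in s.
With the tool pointing down it reaches from about 0.25 to 0.775 m from the base axis. Payload 4 kg.
Tool frame: the origin (TCP) lies midway between the tips of the shut fingers; the grasp point (between the pads) lies bot.hold_point_z behind it (bot.hold_point_z is the distance from the TCP to the grasp point, in m); z points along the fingers, y is the line along which they close (so a half turn about z gives the same grasp; the last joint's range is limited). The gripper opens to 94 mm and grips with 3 to 60 N. Pads are 16 mm wide; open, the fingers measure 119 mm over their backs; the gripper's body (75 mm by 177 mm) begins 78 mm behind the grasp point.
Start: joints at [1.017, 0.087, 1.371, -0, 1.684, -0.103], TCP at [0.24, 0.495, 0.206] pointing down, gripper open.
Joint ranges: [-3.1, 3.1], [-0.76, 2.03], [0.27, 2.55], [-1.08, 4.22], [0.17, 2.65], [-2.57, 2.57]. Speed limits (rad/s): [2.79, 2.79, 3.14, 3.14, 3.14, 3.14].

INTERFACE

Orientations are given as a unit quaternion [w, x, y, z].
In Python, from rig import bot gives the robot as it stands.
- The arm moves only by the tool servo_tool, never from a script. Its argument "targets" is a list of rows, each an object of numbers: "tx", "ty", "tz": the shift along the world's x, y, z in m; "roll": the turn about the world's z in rad; "hand": the finger opening in m, from 0 to 0.094. In form: [{"tx": .., "ty": .., "tz": .., "roll": .., "hand": ..}, ...]. A call has 1 to 12 rows; each row shifts and turns the commanded pose from where the row before left it; what a row does not reach is not made up. A row lasts 1/10 s, in which the tool goes at most 50 mm and 8.59 degrees, less where a joint would pass 70% of its speed; a pose out of reach is approached as far as the arm can. A call is refused whole if a number of a shift passes 0.05 or a number of a turn 0.15, either way. A call with a gripper value outside its range is refused whole. The fingers move at their own pace and stop on an object; "grip_force" is the grip in N (left out, the last holds). Time passes only in rows, so rows that do not move let the fingers close. It gives the time, the measured TCP pose, the force, the opening and the grip force at its end, in the units of the state.
- bot.read_state(): the state, without advancing time (a new reading comes with each control period).
- bot.get_image(name): name is "side" or "top" or "wrist"; returns a dict with "img" (480x640x3 uint8, red, green, blue), "depth" (480x640 float32, m along the optical axis (not along the pixel's ray), 0 where there is no reading), "camera_matrix" (3x3 intrinsics, pixels), "rvec" (rotation vector, rad) and "tvec" (3), from world to camera coordinates, as OpenCV has them; the wrist camera has in their place "T_tool_cam" (4x4, takes a point from camera to tool coordinates, whose origin is the TCP and whose axes are the flange's). Camera axes: x right, y down, z forward; pixel columns grow to the right and rows downward; lengths in m; the calibration is good to about 2 mm. The wrist camera is an equidistant fisheye: a pixel r from the principal point sees the ray r / f radians off the axis. A picture is of the moment at which its call begins: read the wrist's pose just before it.
- bot.job_done(): hands the job in; it is judged then, once.
The state is a dict: "time_s": time; "qpos": joint angles; "qd": joint speeds; "joint_efforts": joint torques, N m; "tcp_pos": TCP position; "tool_rot": TCP orientation; "ft_force": force on the tool from outside, world axes, zero at the start; "ft_torque": the same for the moment, N m; "grip_width": finger opening in m; "finger_force": force on a finger pad.
Only numpy, scipy, OpenCV 4.12 (cv2) and the standard library are available. Lean on these libraries where they do the work, as an engineer would, in place of code of your own. Each camera call takes 0.05 s, during which the arm holds its last target. There are 200 camera calls.

## Working session

There is one attempt and no reset: what is moved stays moved. The work goes in short steps, Python scripts to look and compute and a tool call to move; the robot and the scene stay as the last step left them, time stands still between calls to the robot, and variables do not carry over. Pictures are saved under pics/ and viewed, at most 14 in all, crops included, and the job is handed in when it is done.

Besides the shell and the picture viewer there is one more tool, called after ">>>" as name(argument=value, ...), one argument or row to a line, values as JSON. servo_tool: Moves the arm, as the interface text tells. Its arguments: {"type":"object","properties":{"targets":{"type":"array","items":{"type":"object","properties":{"tx":{"type":"number"},"ty":{"type":"number"},"tz":{"type":"number"},"roll":{"type":"number"},"hand":{"type":"number"}}}},"grip_force":{"type":"number"}},"required":["targets"]}

```bash
ls; mkdir -p pics; python3 - <<'E'
from rig import bot
import cv2,numpy as np
print(bot.hold_point_z, bot.read_state())
for n in("top","side"):
    d=bot.get_image(n); cv2.imwrite(f"pics/{n}0.png",d["img"][:,:,::-1]); np.savez(f"{n}0.npz",**d)
    R=cv2.Rodrigues(np.array(d["rvec"]))[0]; print(n,d["camera_matrix"],-R.T@np.array(d["tvec"]).ravel(),R)
E
```

```text
pics
0.0188 {'time_s': 0.0, 'qpos': array([ 1.01690276e+00,  8.79525646e-02,  1.37224383e+00, -9.29277938e-06,
        1.68355746e+00, -1.03104470e-01]), 'qd': array([-1.27343301e-03,  7.89029739e-05,  1.55778177e-03,  4.52140784e-04,
       -8.56447126e-04, -6.40696149e-04]), 'joint_efforts': array([ 7.15681545e-04, -3.40180314e+01, -3.02427542e+01,  7.19314115e-02,
        3.30883171e-02, -1.92303301e-04]), 'tcp_pos': array([0.23934846, 0.49459554, 0.20431078]), 'tool_rot': array([-3.44255335e-04,  2.23491322e-01,  9.74705320e-01, -1.02430694e-03]), 'ft_force': array([-1.10070285, -0.72152371,  0.75110454]), 'ft_torque': array([0.01919965, 0.0220415 , 0.05699272]), 'finger_force': 0.0, 'grip_width': 0.09361672655267655}
top [[509.95612076   0.         317.2720789 ]
 [  0.         509.95612076 239.55430771]
 [  0.           0.           1.        ]] [0.3502901  0.1546707  1.28727803] [[-0.0146413  -0.99974149  0.01739521]
 [-0.98826107  0.01182291 -0.15231637]
 [ 0.15207134 -0.01942112 -0.98817869]]
side [[530.55697216   0.         307.3803187 ]
 [  0.         530.55697216 237.25899734]
 [  0.           0.           1.        ]] [ 0.04004748 -0.60195107  0.93562628] [[ 0.8243414  -0.56581096 -0.01786625]
 [-0.39990602 -0.55971278 -0.72580767]
 [ 0.40066997  0.60545814 -0.68766563]]
```

View pics/top0.png

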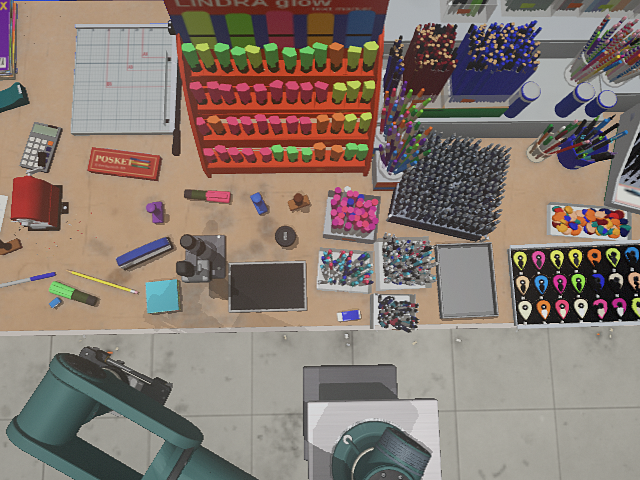

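View pics/side0.png

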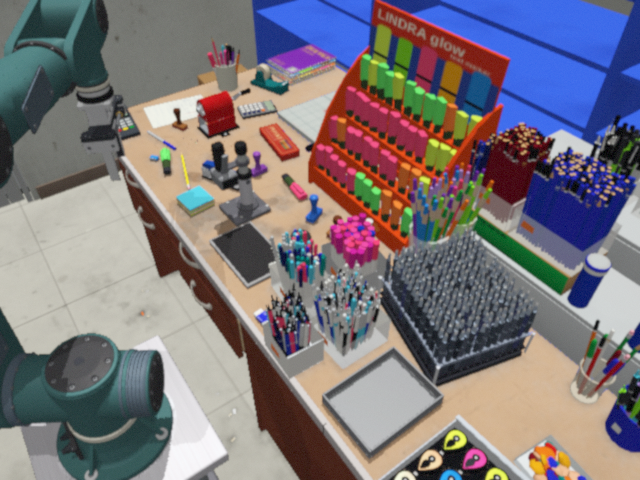

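The top view shows the plate at (268,287), the mast/reader near (200,255), the tray at (467,281), and the note block at (162,296).

Things that could be taken for the goods:
- Brown stamp: (299,202).
- Round tub: (285,236).
- Blue stamp: (260,203), a look-alike.
- Purple stamp: (155,211), a look-alike.
- Brown stamp: (9,245), far left and not behind the stand.
- Highlighter: (207,197).
- "POSKET" box: (124,163), too large to be the carton.

I'll check the choice in one close crop.

```bash
cat > h.py <<'E'
import cv2,numpy as np
from rig import bot
def cam(d): return np.array(d["camera_matrix"]),cv2.Rodrigues(np.array(d["rvec"]))[0],np.array(d["tvec"]).ravel()
def ray(d,u,v,z):
    K,R,t=cam(d); c=-R.T@t; r=R.T@np.linalg.solve(K,[u,v,1.]); return c+r*(z-c[2])/r[2]
def proj(d,p):
    K,R,t=cam(d); q=K@(R@np.array(p)+t); return q[:2]/q[2]
def cloud(d):
    K,R,t=cam(d); v,u=np.mgrid[:480,:640]; z=d["depth"]
    P=np.stack([(u-K[0,2])/K[0,0]*z,(v-K[1,2])/K[1,1]*z,z],-1); return (P-t)@R
def st():
    s=bot.read_state(); R=cv2.Rodrigues(np.zeros(3))[0]
    w,x,y,z=s["tool_rot"]; yaw=np.arctan2(2*(x*y+w*z),1-2*(y*y+z*z))
    print("t",round(s["time_s"],2),"tcp",s["tcp_pos"].round(4),"yaw_x",round(yaw,4),"F",s["ft_force"].round(1),"w",round(s["grip_width"],4),"f",s["finger_force"],"q6",s["qpos"].round(2)); return s
E
python3 - <<'E'
from h import *
d=dict(np.load("top0.npz"));im=d["img"][:,:,::-1]
a=cv2.resize(im[180:320,0:340],None,fx=2.35,fy=2.35,interpolation=cv2.INTER_CUBIC)
cv2.imwrite("pics/crop0.png",a)
P=cloud(d)
hsv=cv2.cvtColor(im,cv2.COLOR_BGR2HSV)
# plate: dark interior
def rect(mask,z,name):
    n,l,s,c=cv2.connectedComponentsWithStats(mask.astype(np.uint8))
    i=1+np.argmax(s[1:,4]); ct=np.argwhere(l==i)[:,::-1]
    W=np.array([ray(d,u,v,z)[:2] for u,v in ct]); r=cv2.minAreaRect((W*1000).astype(np.float32)); print(name,s[i],r)
m=np.zeros((480,640),bool); m[250:320,222:315]=1
rect(m&(np.abs(P[...,2]-.01)<.004)&(hsv[...,1]<90)&(hsv[...,2]<160),.010,"plate")
m[:]=0; m[235:330,430:505]=1
rect(m&(hsv[...,1]<45)&(P[...,2]<.06),.028,"tray")
m[:]=0; m[222:250,270:300]=1
rect(m&(hsv[...,2]<90)&(P[...,2]>.015),.030,"tub")
m[:]=0; m[185:220,280:320]=1
rect(m&(P[...,2]>.045),.072,"stamp knob")
rect(m&(P[...,2]>.010)&(P[...,2]<.022),.016,"stamp foot")
rect(m&(P[...,2]>.006),.016,"stamp all")
for (u,v) in [(299,202),(285,236),(268,287),(467,281),(190,243),(186,268),(350,315),(9,245),(260,203)]: print(u,v,P[v,u].round(3),hsv[v,u])
K=(P[...,2]>.15)&(P[...,2]<.3)
m=np.zeros((480,640),bool); m[225:320,165:235]=1
for lo in np.arange(.04,.24,.02):
    q=P[m&(P[...,2]>lo)&(P[...,2]<lo+.02)]
    if len(q): print(lo.round(2),len(q),q.min(0).round(3),q.max(0).round(3))
E
```

```text
plate [ 228  261   78   50 3002] ((432.7022705078125, 257.0829162597656), (117.10553741455078, 193.30250549316406), 0.8034684658050537)
tray [ 434  235   65   84 4435] ((449.86944580078125, -236.75827026367188), (204.9630584716797, 146.1305694580078), 1.6069459915161133)
tub [275 226  21  21 313] ((553.803466796875, 210.343505859375), (50.03050231933594, 49.545745849609375), 44.23154067993164)
stamp knob [294 193  10  10  79] ((641.7313232421875, 175.09912109375), (21.975114822387695, 22.51620864868164), 89.40888977050781)
stamp foot [288 195  22  16 156] ((642.927001953125, 176.31692504882812), (26.381378173828125, 53.4932861328125), 18.205921173095703)
stamp all [288 193  22  18 252] ((646.8602294921875, 177.689453125), (38.64379119873047, 54.55792999267578), 23.045459747314453)
299 202 [0.633 0.174 0.059] [  9 115  73]
285 236 [0.554 0.21  0.029] [  0   7 146]
268 287 [0.428 0.254 0.016] [13 43 71]
467 281 [ 0.438 -0.25  -0.003] [ 30   2 149]
190 243 [0.512 0.404 0.209] [14 30 93]
186 268 [0.457 0.408 0.224] [11 44 64]
350 315 [0.356 0.051 0.014] [120 155 194]
9 245 [0.54  0.892 0.027] [ 9 89 69]
260 203 [0.638 0.273 0.031] [132  68  83]
0.04 39 [0.5   0.395 0.04 ] [0.55  0.505 0.059]
0.06 29 [0.5   0.394 0.06 ] [0.527 0.419 0.079]
0.08 21 [0.5   0.395 0.08 ] [0.529 0.415 0.099]
0.1 15 [0.497 0.391 0.112] [0.53  0.406 0.12 ]
0.12 109 [0.434 0.372 0.12 ] [0.536 0.428 0.139]
0.14 443 [0.434 0.372 0.141] [0.531 0.437 0.16 ]
0.16 182 [0.441 0.388 0.16 ] [0.535 0.429 0.179]
0.18 75 [0.445 0.388 0.18 ] [0.529 0.429 0.2  ]
0.2 243 [0.445 0.379 0.2  ] [0.532 0.43  0.22 ]
0.22 146 [0.445 0.406 0.22 ] [0.472 0.429 0.231]
```

View pics/crop0.png

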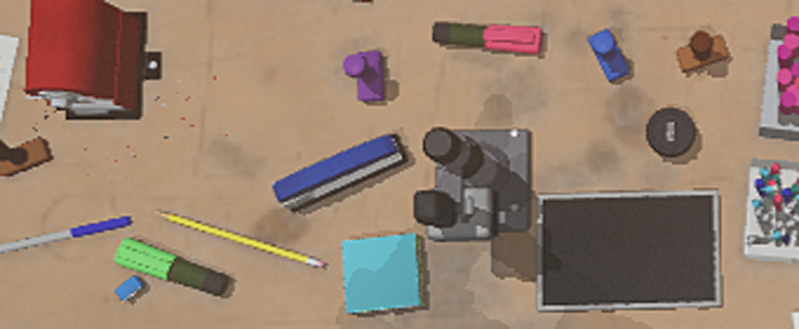

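The crop confirms the choice. The goods are the brown stamp, crop (703,50), and the round tub, crop (670,132). The blue stamp (608,53), the purple stamp (365,75) and the far-left brown stamp are look-alikes or off site, and I see no carton. Next I'll refine the mast, plate and tray positions.

```bash
python3 - <<'E'
from h import *
d=dict(np.load("top0.npz"));P=cloud(d); s=dict(np.load("side0.npz"));Q=cloud(s)
for lo,box in [("knob",(232,255,175,205)),("grip",(255,280,172,205))]:
    b=box; q=P[b[0]:b[1],b[2]:b[3]].reshape(-1,3); z=q[:,2]; zz=z[z>.15]; top=np.percentile(zz,97)
    k=q[z>top-.008]; print(lo,"top",top.round(4),len(k),k.min(0).round(3),k.max(0).round(3),np.median(k,0).round(4))
q=Q[135:200,200:260].reshape(-1,3); z=q[:,2]
# side view: tops
for x0,x1,n in[(.49,.545,"knob"),(.43,.48,"grip")]:
    k=q[(q[:,0]>x0)&(q[:,0]<x1)&(q[:,1]>.36)&(q[:,1]<.46)&(z>.15)]; k=k[k[:,2]>np.percentile(k[:,2],80)]; print("side",n,len(k),k.min(0).round(3),k.max(0).round(3))
g=cv2.cvtColor(d["img"],cv2.COLOR_RGB2GRAY)
# plate/tray line profiles (bright rim edges)
print("row287",g[287,222:236],g[287,298:314]); print("col268",g[256:270,268],g[303:318,268])
for n,(u,v),z in [("rimL",(229,287),.01),("rimR",(306,287),.01),("rimT",(268,262),.01),("rimB",(268,312),.01)]: print(n,ray(d,u,v,z).round(4))
print("tray r281",g[281,432:446],g[281,488:506]); print("col467",g[234:256,467],g[308:326,467])
E
```

```text
knob top 0.2129 158 [0.35  0.155 0.205] [0.532 0.426 1.287] [0.5167 0.4113 0.2095]
grip top 0.2297 144 [0.35  0.155 0.222] [0.472 0.429 1.287] [0.4591 0.4162 0.2271]
side knob 70 [0.503 0.392 0.206] [0.532 0.426 0.213]
side grip 120 [0.446 0.375 0.213] [0.472 0.428 0.231]
row287 [92 93 90 90 89 87 85 99 77 45 49 52 56 64] [ 68  70  67  67  64  93 165 167 108 164 160 160 158 156 156 154]
col268 [155 158 159 156 154 109 184 156  62  60  63  65  63  67] [ 67  67  68  68  64  56 157 179 103 164 161 160 148 143 143]
rimL [0.4299 0.3513 0.01  ]
rimR [0.4273 0.1595 0.01  ]
rimT [0.4913 0.2543 0.01  ]
rimB [0.3668 0.2542 0.01  ]
tray r281 [124 125 106 123 161  62  61 109 182 135 152 151 149 149] [146 148 144  57  63  75 120 148 160 158 160 159 157 157 158 156 154 155]
col467 [ 40  44  44  42  52  50 153 131  95 169  67  77  98  91 152 147 148 146
 149 146 146 147] [149 149 148 148 152 130 133 107 159 103 108 101 167 163 161 151 194 189]
```

>>> servo_tool(
  targets=[
    {"tz": 0.045,"hand": 0.094},
    {"tz": 0.045,"roll": 0.11},
    {"tx": 0.045,"ty": -0.014,"roll": 0.11},
    {"tx": 0.045,"ty": -0.014,"roll": 0.11},
    {"tx": 0.045,"ty": -0.014,"roll": 0.12},
    {"tx": 0.045,"ty": -0.014},
    {"tx": 0.045,"ty": -0.014},
    {"tx": 0.045,"ty": -0.014},
    {"tx": 0.008},
    {},
    {},
  ],
  grip_force=45,
)

```text
validation failed for argument at $.ta...
```

```bash
python3 - <<'E'
from h import *
s=st(); d=bot.get_image("wrist"); cv2.imwrite("pics/w1.png",d["img"][:,:,::-1]); np.savez("w1.npz",tcp=s["tcp_pos"],q=s["tool_rot"],**d); print(d["camera_matrix"],d["T_tool_cam"])
E
```

```text
t 0.1 tcp [0.2394 0.4946 0.2044] yaw_x 2.6908 F [0.3 0.2 0.1] w 0.094 f 0.0 q6 [ 1.02  0.09  1.37 -0.    1.68 -0.1 ]
[[371.64829954   0.         314.18593705]
 [  0.         371.64829954 239.2092274 ]
 [  0.           0.           1.        ]] [[ 7.11444827e-04 -9.65295060e-01 -2.61160758e-01  7.58897856e-02]
 [ 9.99999569e-01  5.30824944e-04  7.62142924e-04  1.28091219e-04]
 [-5.97062155e-04 -2.61161187e-01  9.65295021e-01 -1.80053625e-01]
 [ 0.00000000e+00  0.00000000e+00  0.00000000e+00  1.00000000e+00]]
```

View pics/w1.png

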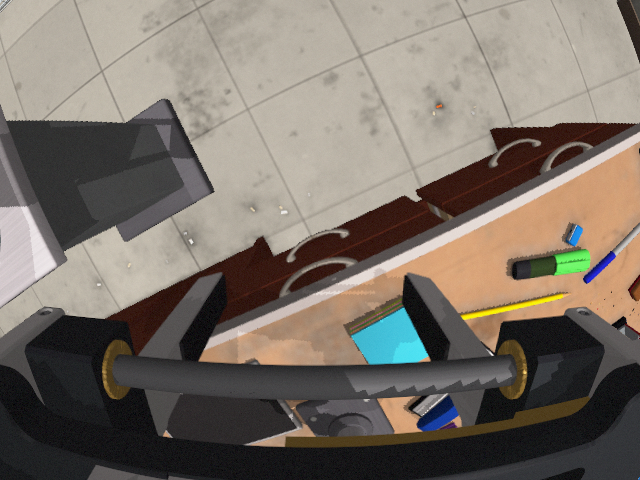

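The wrist view shows floor and cart, the note block (390,335) and part of the stand (350,420), but not the knob. The move was refused, so I'm resending it with complete rows.

>>> servo_tool(
  targets=[
    {"tx": 0,"ty": 0,"tz": 0.045,"roll": 0,"hand": 0.094},
    {"tx": 0,"ty": 0,"tz": 0.045,"roll": 0.11,"hand": 0.094},
    {"tx": 0.045,"ty": -0.014,"tz": 0,"roll": 0.11,"hand": 0.094},
    {"tx": 0.045,"ty": -0.014,"tz": 0,"roll": 0.11,"hand": 0.094},
    {"tx": 0.045,"ty": -0.014,"tz": 0,"roll": 0.12,"hand": 0.094},
    {"tx": 0.045,"ty": -0.014,"tz": 0,"roll": 0,"hand": 0.094},
    {"tx": 0.045,"ty": -0.014,"tz": 0,"roll": 0,"hand": 0.094},
    {"tx": 0.045,"ty": -0.014,"tz": 0,"roll": 0,"hand": 0.094},
    {"tx": 0.008,"ty": 0,"tz": 0,"roll": 0,"hand": 0.094},
    {"tx": 0,"ty": 0,"tz": 0,"roll": 0,"hand": 0.094},
    {"tx": 0,"ty": 0,"tz": 0,"roll": 0,"hand": 0.094},
  ],
  grip_force=45,
)

```text
time_s: 1.25
tcp_pos: [0.5167, 0.4116, 0.2953]
tool_rot: [-0.001, -0.0, 1.0, 0.0]
ft_force: [-0.0, -0.8, -0.2]
grip_width: 0.0944
finger_force: 0.0
```

```bash
python3 - <<'E'
from h import *
s=st(); d=bot.get_image("wrist"); cv2.imwrite("pics/w2.png",d["img"][:,:,::-1])
E
```

```text
t 1.25 tcp [0.5167 0.4116 0.2953] yaw_x -3.1415 F [-0.  -0.8 -0.2] w 0.0944 f 0.0 q6 [ 0.59  0.35  0.88  0.    1.91 -0.98]
```

View pics/w2.png

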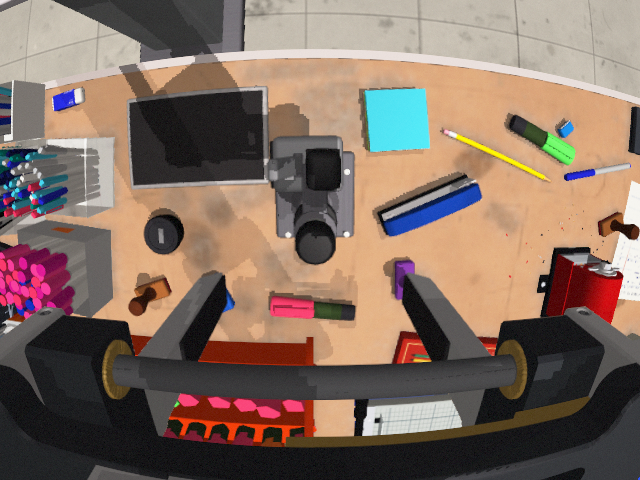

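The wrist view clearly shows two goods, the tub (164,233) and the brown stamp (149,296), and no carton. The knob is at (316,243), the grip top at (323,165), and the plate corners are near (128,100), (267,86), (268,182) and (133,187).

```bash
cat >> h.py <<'E'
from scipy.spatial.transform import Rotation as Ro
def wray(d,s,u,v,z):
    K=np.array(d["camera_matrix"]); x=(u-K[0,2])/K[0,0]; y=(v-K[1,2])/K[1,1]; th=np.hypot(x,y)
    r=np.array([x/th*np.sin(th),y/th*np.sin(th),np.cos(th)]); T=np.array(d["T_tool_cam"])
    q=s["tool_rot"]; R=Ro.from_quat([q[1],q[2],q[3],q[0]]).as_matrix()
    o=R@T[:3,3]+s["tcp_pos"]; r=R@T[:3,:3]@r; return o+r*(z-o[2])/r[2]
E
python3 - <<'E'
from h import *
s=bot.read_state(); d=bot.get_image("wrist"); im=d["img"]; g=cv2.cvtColor(im,cv2.COLOR_RGB2GRAY)
def comp(box,mask,z,name):
    m=np.zeros(g.shape,bool); m[box[0]:box[1],box[2]:box[3]]=1
    n,l,st_,c=cv2.connectedComponentsWithStats((m&mask).astype(np.uint8)); i=1+np.argmax(st_[1:,4])
    W=np.array([wray(d,s,u,v,z)[:2] for v,u in np.argwhere(l==i)])
    print(name,st_[i],cv2.minAreaRect((W*1000).astype(np.float32)))
comp((80,200,120,275),g<75,.010,"plate dark")
comp((205,260,135,190),g<70,.030,"tub")
comp((215,268,290,340),g<28,.2115,"knob")
comp((145,192,300,345),g<28,.2295,"grip")
print("depth knob/grip",d["depth"][243,316],d["depth"][160,323])
for n,(u,v),z in[("knob",(316,243),.2115),("grip",(323,165),.2295),("stampknob",(143,305),.072)]: print(n,wray(d,s,u,v,z).round(4))
for c in[(129,101),(267,87),(268,182),(133,187)]: print(wray(d,s,*c,.01).round(4))
E
```

```text
plate dark [  129    91   135    94 11346] ((432.2647399902344, 255.99893188476562), (113.5146484375, 183.42486572265625), 0.5382405519485474)
tub [ 144  214   40   40 1160] ((553.916259765625, 214.84141540527344), (52.881343841552734, 57.675086975097656), 0.6628051400184631)
knob [295 221  39  36 461] ((509.53070068359375, 410.3589172363281), (22.521312713623047, 29.612401962280273), 20.322063446044922)
grip [305 149  35  42 766] ((459.4517517089844, 417.3401184082031), (27.451614379882812, 22.46524429321289), 0.6293936371803284)
depth knob/grip 0.27629668 0.24299075
knob [0.5149 0.4136 0.2115]
grip [0.4564 0.4179 0.2295]
stampknob [0.6383 0.1911 0.072 ]
[0.3749 0.164  0.01  ]
[0.3713 0.3538 0.01  ]
[0.4918 0.3541 0.01  ]
[0.493 0.165 0.01 ]
```

>>> servo_tool(
  targets=[
    {"tx": 0.001,"ty": 0,"tz": -0.04,"roll": 0,"hand": 0.094},
    {"tx": 0,"ty": 0,"tz": -0.04,"roll": 0,"hand": 0.094},
    {"tx": 0,"ty": 0,"tz": -0.037,"roll": 0,"hand": 0.094},
    {"tx": 0,"ty": 0,"tz": 0,"roll": 0,"hand": 0.094},
    {"tx": 0,"ty": 0,"tz": 0,"roll": 0,"hand": 0.02},
    {"tx": 0,"ty": 0,"tz": 0,"roll": 0,"hand": 0.02},
    {"tx": 0,"ty": 0,"tz": 0,"roll": 0,"hand": 0.02},
    {"tx": 0,"ty": 0,"tz": 0,"roll": 0,"hand": 0.02},
    {"tx": 0,"ty": 0,"tz": 0,"roll": 0,"hand": 0.02},
  ],
  grip_force=45,
)

```text
time_s: 2.25
tcp_pos: [0.5192, 0.4114, 0.18]
tool_rot: [0.001, 0.0, 1.0, 0.001]
ft_force: [0.1, 0.2, 0.7]
grip_width: 0.0576
finger_force: 0.0
```

Still closing.

>>> servo_tool(
  targets=[
    {"tx": 0,"ty": 0,"tz": 0,"roll": 0,"hand": 0.02},
    {"tx": 0,"ty": 0,"tz": 0,"roll": 0,"hand": 0.02},
    {"tx": 0,"ty": 0,"tz": 0,"roll": 0,"hand": 0.02},
    {"tx": 0,"ty": 0,"tz": 0,"roll": 0,"hand": 0.02},
    {"tx": 0,"ty": 0,"tz": 0,"roll": 0,"hand": 0.02},
  ],
)

```text
time_s: 2.75
tcp_pos: [0.5187, 0.4122, 0.1784]
tool_rot: [0.0, 0.0, 1.0, 0.001]
ft_force: [0.5, 5.7, -0.4]
grip_width: 0.0312
finger_force: 45.0
```

>>> servo_tool(
  targets=[
    {"tx": 0,"ty": 0,"tz": 0.01,"roll": 0,"hand": 0.02},
    {"tx": 0,"ty": 0,"tz": 0.01,"roll": 0,"hand": 0.02},
    {"tx": 0,"ty": 0,"tz": 0.01,"roll": 0,"hand": 0.02},
    {"tx": 0,"ty": 0,"tz": 0.01,"roll": 0,"hand": 0.02},
    {"tx": 0,"ty": 0,"tz": 0.008,"roll": 0,"hand": 0.02},
    {"tx": 0,"ty": 0,"tz": 0.003,"roll": 0,"hand": 0.02},
    {"tx": 0,"ty": 0,"tz": 0,"roll": 0,"hand": 0.02},
  ],
)

```text
time_s: 3.45
tcp_pos: [0.5186, 0.4122, 0.2261]
tool_rot: [-0.001, -0.0, 1.0, 0.0]
ft_force: [3.2, 5.7, -8.6]
grip_width: 0.0313
finger_force: 45.0
```

>>> servo_tool(
  targets=[
    {"tx": 0,"ty": 0,"tz": 0.003,"roll": 0,"hand": 0.02},
    {"tx": 0,"ty": 0,"tz": 0.003,"roll": 0,"hand": 0.02},
    {"tx": 0,"ty": 0,"tz": 0.002,"roll": 0,"hand": 0.02},
    {"tx": 0,"ty": 0,"tz": 0,"roll": 0,"hand": 0.02},
  ],
)

```text
time_s: 3.85
tcp_pos: [0.5186, 0.4122, 0.2337]
tool_rot: [-0.002, -0.0, 1.0, 0.0]
ft_force: [2.5, 5.6, -7.6]
grip_width: 0.0315
finger_force: 45.0
```

>>> servo_tool(
  targets=[
    {"tx": 0,"ty": 0,"tz": 0.002,"roll": 0,"hand": 0.02},
    {"tx": 0,"ty": 0,"tz": 0.002,"roll": 0,"hand": 0.02},
    {"tx": 0,"ty": 0,"tz": 0,"roll": 0,"hand": 0.02},
  ],
)

```text
time_s: 4.15
tcp_pos: [0.5186, 0.4122, 0.2368]
tool_rot: [-0.002, -0.0, 1.0, -0.0]
ft_force: [3.3, 6.4, -11.1]
grip_width: 0.0312
finger_force: 45.0
```

>>> servo_tool(
  targets=[
    {"tx": 0,"ty": 0,"tz": 0.002,"roll": 0,"hand": 0.02},
    {"tx": 0,"ty": 0,"tz": 0.002,"roll": 0,"hand": 0.02},
    {"tx": 0,"ty": 0,"tz": 0,"roll": 0,"hand": 0.02},
  ],
)

```text
time_s: 4.45
tcp_pos: [0.5185, 0.4121, 0.2369]
tool_rot: [-0.004, -0.0, 1.0, -0.001]
ft_force: [5.4, 6.9, -20.6]
grip_width: 0.0313
finger_force: 45.0
```

End stop reached. I'll test the lock with a gentle downward push.

>>> servo_tool(
  targets=[
    {"tx": 0,"ty": 0,"tz": -0.004,"roll": 0,"hand": 0.02},
    {"tx": 0,"ty": 0,"tz": -0.003,"roll": 0,"hand": 0.02},
    {"tx": 0,"ty": 0,"tz": -0.003,"roll": 0,"hand": 0.02},
    {"tx": 0,"ty": 0,"tz": -0.002,"roll": 0,"hand": 0.02},
    {"tx": 0,"ty": 0,"tz": 0,"roll": 0,"hand": 0.02},
  ],
)

```text
time_s: 4.95
tcp_pos: [0.5187, 0.4122, 0.2343]
tool_rot: [0.001, -0.0, 1.0, 0.001]
ft_force: [1.1, 5.1, -0.4]
grip_width: 0.0312
finger_force: 45.0
```

>>> servo_tool(
  targets=[
    {"tx": 0,"ty": 0,"tz": -0.003,"roll": 0,"hand": 0.02},
    {"tx": 0,"ty": 0,"tz": -0.003,"roll": 0,"hand": 0.02},
    {"tx": 0,"ty": 0,"tz": 0,"roll": 0,"hand": 0.02},
  ],
)

```text
time_s: 5.25
tcp_pos: [0.5188, 0.4123, 0.2333]
tool_rot: [0.003, -0.0, 1.0, 0.003]
ft_force: [-1.9, 4.2, 11.5]
grip_width: 0.0314
finger_force: 45.0
```

>>> servo_tool(
  targets=[
    {"tx": 0,"ty": 0,"tz": -0.003,"roll": 0,"hand": 0.02},
    {"tx": 0,"ty": 0,"tz": -0.002,"roll": 0,"hand": 0.02},
    {"tx": 0,"ty": 0,"tz": 0,"roll": 0,"hand": 0.02},
  ],
)

```text
time_s: 5.55
tcp_pos: [0.5189, 0.4123, 0.2331]
tool_rot: [0.005, -0.0, 1.0, 0.004]
ft_force: [-4.5, 1.8, 22.7]
grip_width: 0.0312
finger_force: 45.0
```

Locked: 22 N pushes it only 0.2 mm. I'll release and check clearances from the stored depth.

>>> servo_tool(
  targets=[
    {"tx": 0,"ty": 0,"tz": 0.005,"roll": 0,"hand": 0.02},
    {"tx": 0,"ty": 0,"tz": 0.005,"roll": 0,"hand": 0.05},
    {"tx": 0,"ty": 0,"tz": 0,"roll": 0,"hand": 0.06},
    {"tx": 0,"ty": 0,"tz": 0,"roll": 0,"hand": 0.06},
    {"tx": 0,"ty": 0,"tz": 0,"roll": 0,"hand": 0.06},
    {"tx": 0,"ty": 0,"tz": 0.04,"roll": 0,"hand": 0.06},
    {"tx": 0,"ty": 0,"tz": 0.04,"roll": 0,"hand": 0.06},
    {"tx": 0,"ty": -0.04,"tz": 0,"roll": 0,"hand": 0.06},
    {"tx": 0,"ty": -0.05,"tz": 0,"roll": 0,"hand": 0.06},
    {"tx": 0,"ty": -0.05,"tz": 0,"roll": 0,"hand": 0.06},
    {"tx": 0,"ty": -0.05,"tz": 0,"roll": 0,"hand": 0.06},
    {"tx": 0,"ty": 0,"tz": 0,"roll": 0,"hand": 0.06},
  ],
)

```text
time_s: 6.75
tcp_pos: [0.5188, 0.2155, 0.3127]
tool_rot: [-0.0, 0.004, 1.0, -0.001]
ft_force: [-0.8, -0.2, 0.4]
grip_width: 0.0601
finger_force: 0.0
```

```bash
python3 - <<'E'
from h import *
d=dict(np.load("top0.npz"));P=cloud(d).reshape(-1,3)
def mx(n,x0,x1,y0,y1):
    k=P[(P[:,0]>x0)&(P[:,0]<x1)&(P[:,1]>y0)&(P[:,1]<y1)&(P[:,2]<.5)]; print(n,len(k),np.percentile(k[:,2],[50,90,99]).round(3) if len(k) else 0)
for x in(.68,.70,.71,.72,.73,.74,.76): mx("disp x%.2f"%x,x,x+.01,.1,.3)
for x in np.arange(.36,.72,.04): mx("pens x%.2f"%x,x,x+.04,.05,.13)
for y in(.12,.13,.14,.15): mx("peny%.2f"%y,.41,.66,y,y+.01)
for x in(.52,.53,.54,.56): mx("block x%.2f"%x,x,x+.01,-.3,-.2)
for y in(-.18,-.17,-.16,-.15,-.14): mx("penL y%.2f"%y,.36,.5,y,y+.01)
for c in[(441,247),(493,246),(498,314),(440,318)]: print(ray(d,*c,.028).round(3))
st(); w=bot.get_image("wrist"); cv2.imwrite("pics/w3.png",w["img"][:,:,::-1]); t=bot.get_image("top"); cv2.imwrite("pics/t3.png",t["img"][:,:,::-1])
np.savez("t3.npz",**t); np.savez("w3.npz",**w)
E
```

```text
disp x0.68 288 [-0.     0.003  0.005]
disp x0.70 280 [-0.     0.003  0.005]
disp x0.71 283 [-0.     0.003  0.006]
disp x0.72 802 [0.033 0.057 0.114]
disp x0.73 563 [0.076 0.123 0.128]
disp x0.74 600 [0.101 0.127 0.133]
disp x0.76 444 [0.11  0.129 0.134]
pens x0.36 509 [-0.     0.004  0.016]
pens x0.40 604 [0.005 0.153 0.158]
pens x0.44 612 [0.143 0.158 0.163]
pens x0.48 430 [0.064 0.155 0.16 ]
pens x0.52 498 [0.002 0.087 0.145]
pens x0.56 694 [0.108 0.146 0.149]
pens x0.60 544 [0.123 0.145 0.147]
pens x0.64 314 [0.003 0.143 0.146]
pens x0.68 423 [-0.001  0.003  0.006]
peny0.12 390 [0.002 0.148 0.159]
peny0.13 404 [-0.     0.007  0.155]
peny0.14 380 [-0.001  0.003  0.008]
peny0.15 383 [0.    0.01  0.019]
block x0.52 192 [0.006 0.025 0.033]
block x0.53 127 [0.026 0.075 0.084]
block x0.54 326 [0.041 0.143 0.164]
block x0.56 177 [0.138 0.164 0.171]
penL y-0.18 241 [0.02  0.029 0.033]
penL y-0.17 190 [0.    0.011 0.029]
penL y-0.16 105 [0.001 0.003 0.005]
penL y-0.15 118 [0.    0.005 0.067]
penL y-0.14 186 [0.002 0.141 0.148]
[ 0.522 -0.18   0.028]
[ 0.522 -0.311  0.028]
[ 0.354 -0.312  0.028]
[ 0.346 -0.168  0.028]
t 6.75 tcp [0.5188 0.2155 0.3127] yaw_x 3.1329 F [-0.8 -0.2  0.4] w 0.0601 f 0.0 q6 [ 0.29  0.12  1.12 -0.    1.9  -1.27]
```

View pics/w3.png

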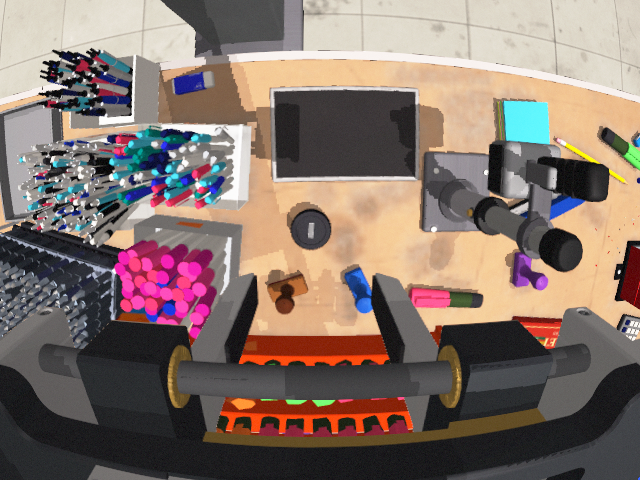

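The wrist view shows the mast raised with the reader (575,180), the tub (311,229), the stamp knob (286,298) and its foot, and the empty plate (345,133). The pens reach 0.16 m, so I'll take the goods with the fingers closing along x.

```bash
cat > loc.py <<'E'
from h import *
def blob(d,s,box,mask,z,name):
    m=np.zeros(mask.shape,bool); m[box[0]:box[1],box[2]:box[3]]=1
    n,l,t,c=cv2.connectedComponentsWithStats((m&mask).astype(np.uint8)); i=1+np.argmax(t[1:,4])
    f=(lambda u,v:wray(d,s,u,v,z)) if "T_tool_cam" in d else (lambda u,v:ray(d,u,v,z))
    W=np.array([f(u,v)[:2] for v,u in np.argwhere(l==i)]); r=cv2.minAreaRect((W*1000).astype(np.float32))
    print(name,t[i],np.round(r[0],1),np.round(r[1],1),round(r[2],1))
E
python3 - <<'E'
from loc import *
s=bot.read_state(); w=dict(np.load("w3.npz")); g=cv2.cvtColor(w["img"],cv2.COLOR_RGB2GRAY); hsv=cv2.cvtColor(w["img"],cv2.COLOR_RGB2HSV)
blob(w,s,(200,255,285,335),g<75,.03,"tub w")
blob(w,s,(283,314,272,299),(hsv[...,2]<95),.066,"stampknob w")
print(wray(w,s,286,297,.072))
t=dict(np.load("t3.npz")); P=cloud(t); gt=cv2.cvtColor(t["img"],cv2.COLOR_RGB2GRAY)
blob(t,s,(222,250,270,300),(gt<90)&(P[...,2]>.012)&(P[...,2]<.05),.03,"tub t")
blob(t,s,(185,220,280,320),(P[...,2]>.05)&(P[...,2]<.09),.07,"stampknob t")
blob(w,s,(80,190,265,425),g<75,.01,"plate w")
E
```

```text
tub w [ 290  209   41   40 1156] [553.8 215.3] [51.9 50.5] 14.4
stampknob w [275 283  19  23 222] [628.5 183.6] [23.  28.9] 83.0
[0.63042809 0.18521408 0.072     ]
tub t [275 237  20  10 126] [539.9 211.7] [47.4 22.7] 89.3Traceback (most recent call last):
  File "<stdin>", line 8, in <module>
  File "loc.py", line 4, in blob
    n,l,t,c=cv2.connectedComponentsWithStats((m&mask).astype(np.uint8)); i=1+np.argmax(t[1:,4])
                                                                             ~~~~~~~~~^^^^^^^^^
    return _wrapfunc(a, 'argmax', axis=axis, out=out, **kwds)
    return bound(*args, **kwds)
ValueError: attempt to get argmax of an empty sequence
```

```bash
cat >> h.py <<'E'
def wcloud(d,s):
    K=np.array(d["camera_matrix"]); v,u=np.mgrid[:480,:640]; x=(u-K[0,2])/K[0,0]; y=(v-K[1,2])/K[1,1]; th=np.maximum(np.hypot(x,y),1e-9)
    r=np.stack([x/th*np.tan(th),y/th*np.tan(th),np.ones_like(th)],-1)*d["depth"][...,None]
    T=np.array(d["T_tool_cam"]); q=s["tool_rot"]; R=Ro.from_quat([q[1],q[2],q[3],q[0]]).as_matrix()
    return (r@T[:3,:3].T+T[:3,3])@R.T+s["tcp_pos"]
E
python3 - <<'E'
from h import *
s=bot.read_state(); w=dict(np.load("w3.npz")); P=wcloud(w,s)
for u,v in[(286,290),(286,297),(286,304),(286,310),(276,292),(300,280),(311,229),(345,133),(320,270)]: print(u,v,P[v,u].round(4))
q=P[265:315,262:316].reshape(-1,3)
for lo,hi in((.008,.022),(.045,.09)):
    k=q[(q[:,2]>lo)&(q[:,2]<hi)&(q[:,0]>.6)&(q[:,0]<.68)]; print(lo,len(k),k.min(0).round(3),k.max(0).round(3),k.mean(0).round(4),cv2.minAreaRect((k[:,:2]*1000).astype(np.float32)))
E
```

```text
286 290 [0.6381 0.1821 0.0316]
286 297 [0.6335 0.1846 0.0651]
286 304 [0.6397 0.185  0.0727]
286 310 [0.6476 0.1848 0.0735]
276 292 [0.6479 0.1667 0.0158]
300 280 [0.6293 0.2006 0.0171]
311 229 [0.5543 0.2162 0.03  ]
345 133 [0.4322 0.2601 0.0113]
320 270 [ 6.209e-01  2.283e-01 -1.000e-04]
0.008 553 [0.624 0.154 0.008] [0.664 0.21  0.022] [0.6403 0.1836 0.0158] ((643.9319458007812, 181.69500732421875), (26.8944149017334, 55.344970703125), 17.793954849243164)
0.045 320 [0.632 0.17  0.046] [0.656 0.194 0.074] [0.6411 0.1826 0.0682] ((642.871826171875, 181.8584747314453), (23.12862205505371, 23.511171340942383), 55.29194641113281)
```

>>> servo_tool(
  targets=[
    {"tx": 0.012,"ty": -0.004,"tz": -0.01,"roll": -0.143,"hand": 0.07},
    {"tx": 0.012,"ty": -0.004,"tz": -0.01,"roll": -0.143,"hand": 0.07},
    {"tx": 0.012,"ty": -0.004,"tz": -0.01,"roll": -0.143,"hand": 0.07},
    {"tx": 0.012,"ty": -0.004,"tz": -0.01,"roll": -0.143,"hand": 0.07},
    {"tx": 0.012,"ty": -0.004,"tz": -0.01,"roll": -0.143,"hand": 0.07},
    {"tx": 0.012,"ty": -0.004,"tz": -0.01,"roll": -0.143,"hand": 0.07},
    {"tx": 0.012,"ty": -0.004,"tz": -0.01,"roll": -0.143,"hand": 0.07},
    {"tx": 0.012,"ty": -0.004,"tz": -0.01,"roll": -0.143,"hand": 0.07},
    {"tx": 0.012,"ty": -0.004,"tz": -0.01,"roll": -0.143,"hand": 0.07},
    {"tx": 0.012,"ty": 0,"tz": -0.01,"roll": -0.143,"hand": 0.07},
    {"tx": 0.004,"ty": 0,"tz": 0,"roll": -0.133,"hand": 0.07},
    {"tx": 0,"ty": 0,"tz": 0,"roll": 0,"hand": 0.07},
  ],
  grip_force=20,
)

```text
time_s: 8.05
tcp_pos: [0.6427, 0.1867, 0.2103]
tool_rot: [-0.001, 0.704, 0.71, -0.001]
ft_force: [0.5, -0.2, 0.4]
grip_width: 0.0702
finger_force: 0.0
```

```bash
python3 - <<'E'
from h import *
s=st(); w=bot.get_image("wrist"); cv2.imwrite("pics/w4.png",w["img"][:,:,::-1]); np.savez("w4.npz",**w)
P=wcloud(w,s); q=P.reshape(-1,3)
for n,lo,hi,b in(("foot",.008,.022,(.60,.68,.14,.23)),("knob",.045,.09,(.60,.68,.14,.23)),("tub",.02,.04,(.5,.6,.16,.26))):
    k=q[(q[:,2]>lo)&(q[:,2]<hi)&(q[:,0]>b[0])&(q[:,0]<b[1])&(q[:,1]>b[2])&(q[:,1]<b[3])]; print(n,len(k),cv2.minAreaRect((k[:,:2]*1000).astype(np.float32)) if len(k) else 0)
E
```

```text
t 8.05 tcp [0.6427 0.1867 0.2103] yaw_x 1.58 F [ 0.5 -0.2  0.4] w 0.0702 f 0.0 q6 [0.2  0.36 1.04 0.   1.75 0.19]
foot 710 ((644.6161499023438, 176.08497619628906), (26.778831481933594, 55.00343322753906), 18.346885681152344)
knob 579 ((644.6279907226562, 176.8140869140625), (22.900653839111328, 23.321876525878906), 0.36570367217063904)
tub 2129 ((556.2791137695312, 210.41807556152344), (52.06793975830078, 52.62771987915039), 80.50493621826172)
```

View pics/w4.png

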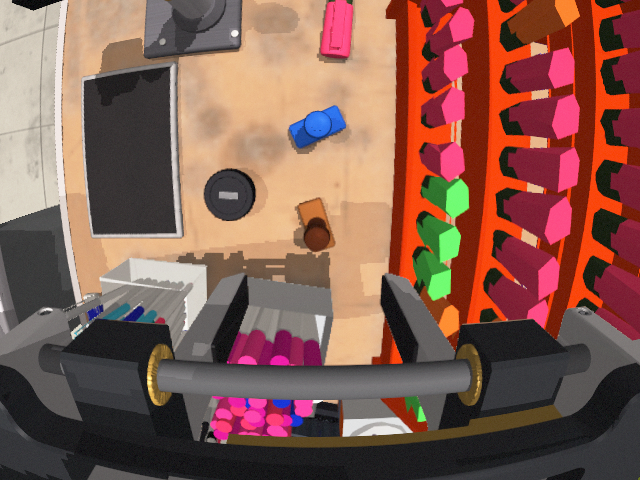

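The view shows the stamp (316,235), tub (229,195), blue stamp (318,124) and display front edge at column 395. The stamp at (0.6435,0.176) agrees with the top view, so I'll descend.

>>> servo_tool(
  targets=[
    {"tx": 0.001,"ty": -0.0105,"tz": 0,"roll": 0,"hand": 0.07},
    {"tx": 0,"ty": 0,"tz": -0.04,"roll": 0,"hand": 0.07},
    {"tx": 0,"ty": 0,"tz": -0.04,"roll": 0,"hand": 0.07},
    {"tx": 0,"ty": 0,"tz": -0.04,"roll": 0,"hand": 0.07},
    {"tx": 0,"ty": 0,"tz": -0.03,"roll": 0,"hand": 0.07},
    {"tx": 0,"ty": 0,"tz": -0.017,"roll": 0,"hand": 0.07},
    {"tx": 0,"ty": 0,"tz": 0,"roll": 0,"hand": 0.07},
  ],
)

```text
time_s: 8.8
tcp_pos: [0.6429, 0.1742, 0.0448]
tool_rot: [-0.0, 0.704, 0.71, -0.001]
ft_force: [0.9, 0.8, -0.6]
grip_width: 0.07
finger_force: 0.0
```

>>> servo_tool(
  targets=[
    {"tx": 0,"ty": 0.001,"tz": -0.001,"roll": 0,"hand": 0.01},
    {"tx": 0,"ty": 0,"tz": 0,"roll": 0,"hand": 0.01},
    {"tx": 0,"ty": 0,"tz": 0,"roll": 0,"hand": 0.01},
    {"tx": 0,"ty": 0,"tz": 0,"roll": 0,"hand": 0.01},
    {"tx": 0,"ty": 0,"tz": 0,"roll": 0,"hand": 0.01},
    {"tx": 0,"ty": 0,"tz": 0,"roll": 0,"hand": 0.01},
    {"tx": 0,"ty": 0,"tz": 0,"roll": 0,"hand": 0.01},
    {"tx": 0,"ty": 0,"tz": 0,"roll": 0,"hand": 0.01},
    {"tx": 0,"ty": 0,"tz": 0,"roll": 0,"hand": 0.01},
  ],
)

```text
time_s: 9.7
tcp_pos: [0.6438, 0.1756, 0.0446]
tool_rot: [0.0, 0.705, 0.71, 0.0]
ft_force: [-0.3, -0.3, 0.3]
grip_width: 0.0225
finger_force: 20.0
```

>>> servo_tool(
  targets=[
    {"tx": 0,"ty": 0,"tz": 0.03,"roll": 0,"hand": 0.01},
    {"tx": 0,"ty": 0,"tz": 0.04,"roll": 0,"hand": 0.01},
    {"tx": -0.03,"ty": 0.005,"tz": 0.01,"roll": 0,"hand": 0.01},
    {"tx": -0.04,"ty": 0.005,"tz": 0,"roll": 0,"hand": 0.01},
    {"tx": -0.04,"ty": 0.005,"tz": 0,"roll": 0,"hand": 0.01},
    {"tx": -0.04,"ty": 0.005,"tz": 0,"roll": 0,"hand": 0.01},
    {"tx": -0.04,"ty": 0.005,"tz": 0,"roll": 0,"hand": 0.01},
    {"tx": -0.022,"ty": 0.005,"tz": 0,"roll": 0,"hand": 0.01},
    {"tx": 0,"ty": 0,"tz": 0,"roll": 0,"hand": 0.01},
    {"tx": 0,"ty": 0,"tz": -0.03,"roll": 0,"hand": 0.01},
    {"tx": 0,"ty": 0,"tz": -0.025,"roll": 0,"hand": 0.01},
    {"tx": 0,"ty": 0,"tz": 0,"roll": 0,"hand": 0.01},
  ],
)

```text
time_s: 10.9
tcp_pos: [0.4295, 0.2044, 0.0657]
tool_rot: [-0.002, 0.705, 0.709, -0.004]
ft_force: [0.0, 0.3, -1.0]
grip_width: 0.0221
finger_force: 20.0
```

>>> servo_tool(
  targets=[
    {"tx": 0,"ty": 0,"tz": -0.007,"roll": 0,"hand": 0.01},
    {"tx": 0,"ty": 0,"tz": -0.003,"roll": 0,"hand": 0.01},
    {"tx": 0,"ty": 0,"tz": -0.001,"roll": 0,"hand": 0.01},
    {"tx": 0,"ty": 0,"tz": 0,"roll": 0,"hand": 0.01},
  ],
)

```text
time_s: 11.3
tcp_pos: [0.4323, 0.2057, 0.0592]
tool_rot: [0.0, 0.705, 0.71, 0.001]
ft_force: [0.4, -0.8, -1.0]
grip_width: 0.0222
finger_force: 20.0
```

>>> servo_tool(
  targets=[
    {"tx": 0,"ty": 0,"tz": -0.003,"roll": 0,"hand": 0.01},
    {"tx": 0,"ty": 0,"tz": -0.001,"roll": 0,"hand": 0.01},
    {"tx": 0,"ty": 0,"tz": 0,"roll": 0,"hand": 0.01},
  ],
)

```text
time_s: 11.6
tcp_pos: [0.4317, 0.2056, 0.0545]
tool_rot: [0.0, 0.705, 0.71, 0.0]
ft_force: [0.4, -0.7, -0.2]
grip_width: 0.0224
finger_force: 20.0
```

>>> servo_tool(
  targets=[
    {"tx": 0,"ty": 0,"tz": -0.001,"roll": 0,"hand": 0.01},
    {"tx": 0,"ty": 0,"tz": 0,"roll": 0,"hand": 0.01},
    {"tx": 0,"ty": 0,"tz": 0,"roll": 0,"hand": 0.07},
    {"tx": 0,"ty": 0,"tz": 0,"roll": 0,"hand": 0.07},
    {"tx": 0,"ty": 0,"tz": 0,"roll": 0,"hand": 0.07},
    {"tx": 0,"ty": 0,"tz": 0,"roll": 0,"hand": 0.07},
    {"tx": 0,"ty": 0,"tz": 0,"roll": 0,"hand": 0.07},
    {"tx": 0,"ty": 0,"tz": 0.04,"roll": 0,"hand": 0.07},
    {"tx": 0,"ty": 0,"tz": 0.04,"roll": 0,"hand": 0.094},
    {"tx": 0.03,"ty": 0,"tz": 0.03,"roll": 0,"hand": 0.094},
    {"tx": 0.03,"ty": 0.005,"tz": 0,"roll": 0,"hand": 0.094},
    {"tx": 0.03,"ty": 0,"tz": 0,"roll": 0,"hand": 0.094},
  ],
)

```text
time_s: 12.8
tcp_pos: [0.5235, 0.2113, 0.1656]
tool_rot: [0.001, 0.704, 0.71, 0.002]
ft_force: [-0.0, -0.2, -0.4]
grip_width: 0.0938
finger_force: 0.0
```

```bash
cat > look.py <<'E'
from h import *
import sys
def look(name,boxes):
    s=st(); w=bot.get_image("wrist"); cv2.imwrite(f"pics/{name}.png",w["img"][:,:,::-1]); q=wcloud(w,s).reshape(-1,3)
    for n,lo,hi,b in boxes:
        k=q[(q[:,2]>lo)&(q[:,2]<hi)&(q[:,0]>b[0])&(q[:,0]<b[1])&(q[:,1]>b[2])&(q[:,1]<b[3])]
        if len(k)<5: print(n,len(k)); continue
        r=cv2.minAreaRect((k[:,:2]*1000).astype(np.float32)); print(n,len(k),np.round(r[0],1),np.round(r[1],1),round(r[2],1),"zmax",k[:,2].max().round(4))
E
python3 - <<'E'
from look import *
look("w5",[("stamp knob",.06,.1,(.36,.5,.15,.36)),("stamp foot",.018,.032,(.36,.5,.15,.26)),("tub",.022,.045,(.51,.62,.14,.3))])
E
```

```text
t 12.8 tcp [0.5235 0.2113 0.1656] yaw_x 1.5785 F [-0.  -0.2 -0.4] w 0.0938 f 0.0 q6 [0.28 0.13 1.41 0.   1.6  0.28]
stamp knob 778 [432.8 206.8] [23.2 23.6] 13.4 zmax 0.0852
stamp foot 1259 [432.5 206.1] [27.5 54.8] 18.3 zmax 0.0319
tub 2740 [555.7 210.6] [52.4 52. ] 25.2 zmax 0.0329
```

View pics/w5.png

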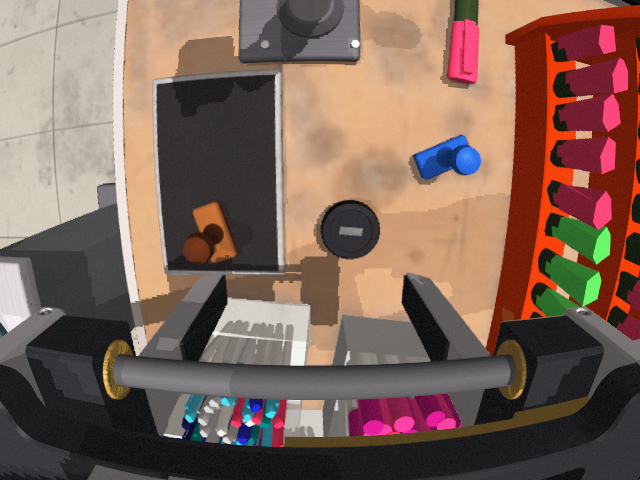

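The stamp stands upright on the plate at (0.432,0.206), and the tub is at (350,230) in the image, still at (0.555,0.2105). The tub is next.

>>> servo_tool(
  targets=[
    {"tx": 0.031,"ty": -0.001,"tz": 0,"roll": 0,"hand": 0.094},
    {"tx": 0,"ty": 0,"tz": -0.04,"roll": 0,"hand": 0.094},
    {"tx": 0,"ty": 0,"tz": -0.04,"roll": 0,"hand": 0.094},
    {"tx": 0,"ty": 0,"tz": -0.04,"roll": 0,"hand": 0.094},
    {"tx": 0,"ty": 0,"tz": -0.03,"roll": 0,"hand": 0.094},
    {"tx": 0,"ty": 0,"tz": -0.009,"roll": 0,"hand": 0.094},
    {"tx": 0,"ty": 0,"tz": 0,"roll": 0,"hand": 0.094},
    {"tx": 0,"ty": 0,"tz": 0,"roll": 0,"hand": 0.094},
  ],
)

```text
time_s: 13.65
tcp_pos: [0.5526, 0.2096, 0.0046]
tool_rot: [-0.0, 0.705, 0.71, -0.0]
ft_force: [0.5, 0.1, -0.1]
grip_width: 0.0942
finger_force: 0.0
```

>>> servo_tool(
  targets=[
    {"tx": 0.002,"ty": 0,"tz": 0,"roll": 0,"hand": 0.04},
    {"tx": 0,"ty": 0,"tz": 0,"roll": 0,"hand": 0.04},
    {"tx": 0,"ty": 0,"tz": 0,"roll": 0,"hand": 0.04},
    {"tx": 0,"ty": 0,"tz": 0,"roll": 0,"hand": 0.04},
    {"tx": 0,"ty": 0,"tz": 0,"roll": 0,"hand": 0.04},
    {"tx": 0,"ty": 0,"tz": 0,"roll": 0,"hand": 0.04},
    {"tx": 0,"ty": 0,"tz": 0,"roll": 0,"hand": 0.04},
    {"tx": 0,"ty": 0,"tz": 0,"roll": 0,"hand": 0.04},
  ],
)

```text
time_s: 14.45
tcp_pos: [0.5547, 0.2096, 0.0046]
tool_rot: [0.0, 0.705, 0.71, 0.0]
ft_force: [0.0, -1.1, 0.1]
grip_width: 0.0518
finger_force: 20.0
```

>>> servo_tool(
  targets=[
    {"tx": 0,"ty": 0,"tz": 0.03,"roll": 0,"hand": 0.04},
    {"tx": 0,"ty": 0,"tz": 0.04,"roll": 0.14,"hand": 0.04},
    {"tx": 0,"ty": 0.03,"tz": 0.03,"roll": 0.14,"hand": 0.04},
    {"tx": 0,"ty": 0.036,"tz": 0,"roll": 0.14,"hand": 0.04},
    {"tx": -0.03,"ty": 0,"tz": 0,"roll": 0.14,"hand": 0.04},
    {"tx": -0.04,"ty": 0,"tz": 0,"roll": 0.04,"hand": 0.04},
    {"tx": -0.04,"ty": 0,"tz": 0,"roll": 0,"hand": 0.04},
    {"tx": 0,"ty": 0,"tz": 0,"roll": 0,"hand": 0.04},
    {"tx": 0,"ty": 0,"tz": 0,"roll": 0,"hand": 0.04},
  ],
)

```text
time_s: 15.35
tcp_pos: [0.4442, 0.2757, 0.1046]
tool_rot: [0.0, 0.463, 0.886, 0.0]
ft_force: [0.4, -0.3, 0.2]
grip_width: 0.0521
finger_force: 20.0
```

>>> servo_tool(
  targets=[
    {"tx": 0,"ty": 0,"tz": -0.04,"roll": 0,"hand": 0.04},
    {"tx": 0,"ty": 0,"tz": -0.03,"roll": 0,"hand": 0.04},
    {"tx": 0,"ty": 0,"tz": -0.01,"roll": 0,"hand": 0.04},
    {"tx": 0,"ty": 0,"tz": -0.006,"roll": 0,"hand": 0.04},
    {"tx": 0,"ty": 0,"tz": -0.003,"roll": 0,"hand": 0.04},
    {"tx": 0,"ty": 0,"tz": 0,"roll": 0,"hand": 0.04},
    {"tx": 0,"ty": 0,"tz": 0,"roll": 0,"hand": 0.04},
  ],
)

```text
time_s: 16.05
tcp_pos: [0.4458, 0.2761, 0.0169]
tool_rot: [0.001, 0.464, 0.886, 0.001]
ft_force: [-0.0, -0.6, -1.2]
grip_width: 0.0519
finger_force: 20.0
```

Lower by 2 mm more, release, and rise to look.

>>> servo_tool(
  targets=[
    {"tx": 0,"ty": 0,"tz": -0.002,"roll": 0,"hand": 0.04},
    {"tx": 0,"ty": 0,"tz": 0,"roll": 0,"hand": 0.04},
    {"tx": 0,"ty": 0,"tz": 0,"roll": 0,"hand": 0.068},
    {"tx": 0,"ty": 0,"tz": 0,"roll": 0,"hand": 0.068},
    {"tx": 0,"ty": 0,"tz": 0,"roll": 0,"hand": 0.068},
    {"tx": 0,"ty": 0,"tz": 0,"roll": 0,"hand": 0.068},
    {"tx": 0,"ty": 0,"tz": 0.04,"roll": 0,"hand": 0.068},
    {"tx": 0,"ty": 0,"tz": 0.04,"roll": 0,"hand": 0.068},
    {"tx": 0,"ty": 0,"tz": 0.04,"roll": 0,"hand": 0.068},
    {"tx": 0,"ty": 0,"tz": 0.04,"roll": 0,"hand": 0.068},
    {"tx": 0,"ty": 0,"tz": 0,"roll": 0,"hand": 0.068},
  ],
)

```text
time_s: 17.15
tcp_pos: [0.4479, 0.2772, 0.1809]
tool_rot: [0.004, 0.463, 0.886, 0.005]
ft_force: [0.4, -0.8, 1.0]
grip_width: 0.068
finger_force: 0.0
```

```bash
python3 - <<'E'
from look import *
look("w6",[("stamp knob",.06,.1,(.36,.5,.15,.26)),("tub",.032,.05,(.38,.52,.235,.33))])
E
```

```text
t 17.15 tcp [0.4479 0.2772 0.1809] yaw_x 2.1779 F [ 0.4 -0.8  1. ] w 0.068 f 0.0 q6 [ 0.45  0.03  1.48  0.    1.62 -0.16]
stamp knob 342 [437.2 210.2] [12.3 23.7] 34.4 zmax 0.084
tub 2673 [445.3 276.8] [52.4 52.6] 40.3 zmax 0.0434
```

>>> servo_tool(
  targets=[
    {"tx": 0,"ty": 0,"tz": 0.045,"roll": 0.14,"hand": 0.094},
    {"tx": 0,"ty": 0,"tz": 0.045,"roll": 0.14,"hand": 0.094},
    {"tx": 0,"ty": 0,"tz": 0.045,"roll": 0.14,"hand": 0.094},
    {"tx": 0,"ty": 0,"tz": 0.045,"roll": 0.14,"hand": 0.094},
    {"tx": 0,"ty": 0.03,"tz": 0,"roll": 0.14,"hand": 0.094},
    {"tx": 0.012,"ty": 0.04,"tz": 0,"roll": 0.14,"hand": 0.094},
    {"tx": 0,"ty": 0.04,"tz": 0,"roll": 0.123,"hand": 0.094},
    {"tx": 0,"ty": 0.02,"tz": 0,"roll": 0,"hand": 0.094},
    {"tx": 0,"ty": 0,"tz": 0,"roll": 0,"hand": 0.094},
    {"tx": 0,"ty": 0,"tz": 0,"roll": 0,"hand": 0.094},
  ],
)

```text
time_s: 18.2
tcp_pos: [0.4565, 0.4053, 0.3515]
tool_rot: [-0.001, 0.0, 1.0, -0.001]
ft_force: [0.2, -0.2, -0.6]
grip_width: 0.0941
finger_force: 0.0
```

```bash
python3 - <<'E'
from look import *
look("w7",[("grip top",.272,.30,(.42,.5,.36,.47)),("knob top",.258,.28,(.49,.56,.36,.47)),("trig+",.23,.268,(.43,.49,.34,.47)),("stamp",.06,.1,(.36,.5,.15,.26)),("tub",.032,.05,(.38,.52,.235,.33))])
E
```

```text
t 18.2 tcp [0.4565 0.4053 0.3515] yaw_x 3.141 F [ 0.2 -0.2 -0.6] w 0.0941 f 0.0 q6 [ 0.63  0.25  0.89 -0.    2.   -0.94]
grip top 1209 [459.5 418.3] [26.8 23.2] 0.1 zmax 0.2855
knob top 1064 [517.  412.5] [30.1 29.4] 0.1 zmax 0.2678
trig+ 785 [457.8 404.7] [21.3 53.7] 14.6 zmax 0.268
stamp 281 [432.2 207.8] [21.9 23.2] 60.7 zmax 0.0855
tub 1125 [445.6 277.3] [51.1 52. ] 90.0 zmax 0.0439
```

View pics/w7.png

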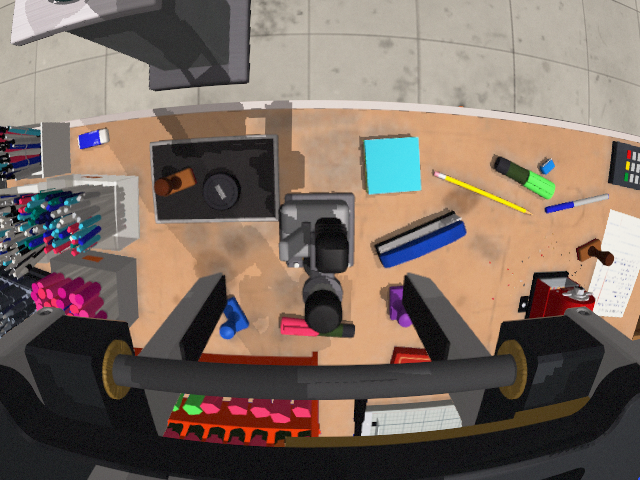

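The view shows the tub (221,189) and stamp (175,182) lying on the plate, and the grip top (330,240) between the fingers. I'll go down over the grip and squeeze.

>>> servo_tool(
  targets=[
    {"tx": 0.003,"ty": 0.004,"tz": 0,"roll": 0,"hand": 0.094},
    {"tx": 0,"ty": 0,"tz": -0.04,"roll": 0,"hand": 0.094},
    {"tx": 0,"ty": 0,"tz": -0.04,"roll": 0,"hand": 0.094},
    {"tx": 0,"ty": 0,"tz": -0.03,"roll": 0,"hand": 0.094},
    {"tx": 0,"ty": 0,"tz": -0.006,"roll": 0,"hand": 0.094},
    {"tx": 0,"ty": 0,"tz": 0,"roll": 0,"hand": 0.094},
    {"tx": 0,"ty": 0,"tz": 0,"roll": 0,"hand": 0.094},
  ],
  grip_force=14,
)

```text
time_s: 18.95
tcp_pos: [0.4606, 0.4098, 0.2402]
tool_rot: [0.002, 0.001, 1.0, 0.001]
ft_force: [-0.3, -0.1, 0.2]
grip_width: 0.0942
finger_force: 0.0
```

>>> servo_tool(
  targets=[
    {"tx": 0,"ty": 0,"tz": -0.003,"roll": 0,"hand": 0.03},
    {"tx": 0,"ty": 0,"tz": 0,"roll": 0,"hand": 0.03},
    {"tx": 0,"ty": 0,"tz": 0,"roll": 0,"hand": 0.03},
    {"tx": 0,"ty": 0,"tz": 0,"roll": 0,"hand": 0.03},
    {"tx": 0,"ty": 0,"tz": 0,"roll": 0,"hand": 0.03},
    {"tx": 0,"ty": 0,"tz": 0,"roll": 0,"hand": 0.03},
    {"tx": 0,"ty": 0,"tz": 0,"roll": 0,"hand": 0.03},
    {"tx": 0,"ty": 0,"tz": 0,"roll": 0,"hand": 0.03},
    {"tx": 0,"ty": 0,"tz": 0,"roll": 0,"hand": 0.03},
    {"tx": 0,"ty": 0,"tz": 0,"roll": 0,"hand": 0.03},
    {"tx": 0,"ty": 0,"tz": 0,"roll": 0,"hand": 0.03},
    {"tx": 0,"ty": 0,"tz": 0,"roll": 0,"hand": 0.03},
  ],
)

```text
time_s: 20.15
tcp_pos: [0.46, 0.4119, 0.2351]
tool_rot: [0.001, -0.001, 1.0, 0.002]
ft_force: [1.7, 4.2, 1.8]
grip_width: 0.0353
finger_force: 14.1
```

Width 35 mm means fully squeezed. I'll firm it briefly, then let go and rise.

>>> servo_tool(
  targets=[
    {"tx": 0,"ty": 0,"tz": 0,"roll": 0,"hand": 0.03},
    {"tx": 0,"ty": 0,"tz": 0,"roll": 0,"hand": 0.03},
    {"tx": 0,"ty": 0,"tz": 0,"roll": 0,"hand": 0.094},
    {"tx": 0,"ty": 0,"tz": 0,"roll": 0,"hand": 0.094},
    {"tx": 0,"ty": 0,"tz": 0,"roll": 0,"hand": 0.094},
    {"tx": 0,"ty": 0,"tz": 0,"roll": 0,"hand": 0.094},
    {"tx": 0,"ty": 0,"tz": 0,"roll": 0,"hand": 0.094},
    {"tx": 0,"ty": 0,"tz": 0,"roll": 0,"hand": 0.094},
    {"tx": 0,"ty": 0,"tz": 0,"roll": 0,"hand": 0.094},
    {"tx": 0,"ty": -0.002,"tz": 0.04,"roll": 0,"hand": 0.094},
    {"tx": 0,"ty": 0,"tz": 0.04,"roll": 0,"hand": 0.094},
    {"tx": 0,"ty": 0,"tz": 0,"roll": 0,"hand": 0.094},
  ],
  grip_force=20,
)

```text
time_s: 21.35
tcp_pos: [0.4609, 0.4088, 0.3223]
tool_rot: [0.005, 0.0, 1.0, 0.004]
ft_force: [0.2, -0.4, 0.8]
grip_width: 0.0939
finger_force: 0.0
```

>>> servo_tool(
  targets=[
    {"tx": 0,"ty": -0.03,"tz": 0.02,"roll": -0.14,"hand": 0.094},
    {"tx": 0,"ty": -0.04,"tz": 0,"roll": -0.14,"hand": 0.094},
    {"tx": 0,"ty": -0.04,"tz": 0,"roll": -0.14,"hand": 0.094},
    {"tx": -0.01,"ty": -0.02,"tz": 0,"roll": -0.14,"hand": 0.094},
    {"tx": 0,"ty": 0,"tz": -0.03,"roll": -0.14,"hand": 0.094},
    {"tx": 0,"ty": 0,"tz": -0.04,"roll": -0.14,"hand": 0.094},
    {"tx": 0,"ty": 0,"tz": -0.04,"roll": -0.123,"hand": 0.094},
    {"tx": 0,"ty": 0,"tz": 0,"roll": 0,"hand": 0.094},
    {"tx": 0,"ty": 0,"tz": 0,"roll": 0,"hand": 0.094},
  ],
)

```text
time_s: 22.25
tcp_pos: [0.4493, 0.2775, 0.2243]
tool_rot: [-0.0, 0.462, 0.887, -0.0]
ft_force: [-0.1, -0.8, 1.1]
grip_width: 0.0937
finger_force: 0.0
```

```bash
python3 - <<'E'
from look import *
look("w8",[("stamp",.06,.1,(.36,.5,.15,.26)),("tub",.032,.05,(.38,.52,.235,.33))])
t=bot.get_image("top"); cv2.imwrite("pics/t8.png",t["img"][180:330,130:530,::-1])
E
```

```text
t 22.25 tcp [0.4493 0.2775 0.2243] yaw_x 2.1805 F [-0.1 -0.8  1.1] w 0.0937 f 0.0 q6 [ 0.45  0.04  1.39  0.    1.72 -0.16]
stamp 533 [432.3 207. ] [22.8 23.2] 52.5 zmax 0.0846
tub 2117 [445.7 276.9] [52.  51.8] 49.1 zmax 0.043
```

View pics/w8.png

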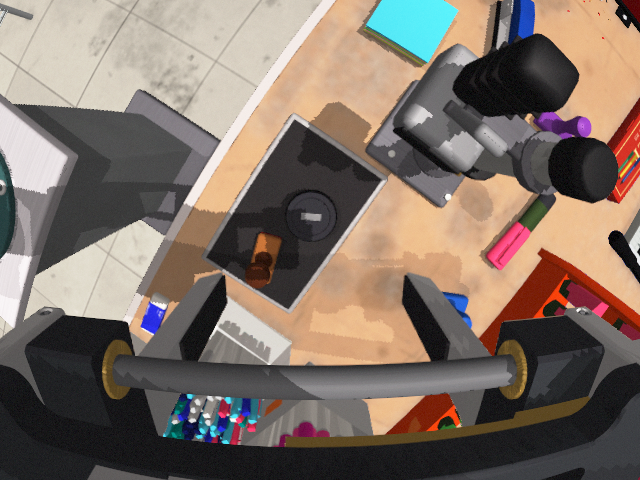

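The view shows the stamp (263,260) and tub (311,215) still on the plate, and the trigger sprung back (470,125). Next is the stamp to the tray.

>>> servo_tool(
  targets=[
    {"tx": -0.017,"ty": -0.03,"tz": 0,"roll": -0.14,"hand": 0.07},
    {"tx": 0,"ty": -0.042,"tz": 0,"roll": -0.14,"hand": 0.07},
    {"tx": 0,"ty": 0,"tz": -0.02,"roll": -0.14,"hand": 0.07},
    {"tx": 0,"ty": 0,"tz": -0.03,"roll": -0.14,"hand": 0.07},
    {"tx": 0,"ty": 0,"tz": -0.03,"roll": -0.045,"hand": 0.07},
    {"tx": 0,"ty": 0,"tz": 0,"roll": 0,"hand": 0.07},
    {"tx": 0,"ty": 0,"tz": 0,"roll": 0,"hand": 0.07},
  ],
)

```text
time_s: 23.05
tcp_pos: [0.4341, 0.2061, 0.1472]
tool_rot: [0.001, 0.706, 0.708, 0.002]
ft_force: [0.2, 0.4, 0.1]
grip_width: 0.0698
finger_force: 0.0
```

```bash
python3 - <<'E'
from look import *
look("w9",[("stamp",.06,.1,(.36,.5,.15,.26)),("tub",.032,.05,(.38,.52,.235,.33))])
E
```

```text
t 23.05 tcp [0.4341 0.2061 0.1472] yaw_x 1.5746 F [0.2 0.4 0.1] w 0.0698 f 0.0 q6 [ 0.33 -0.05  1.63  0.    1.56  0.32]
stamp 953 [432.6 206.7] [23.6 23.8] 88.8 zmax 0.085
tub 3554 [445.8 276.6] [52.2 52.1] 45.0 zmax 0.0432
```

>>> servo_tool(
  targets=[
    {"tx": -0.002,"ty": 0,"tz": -0.04,"roll": 0,"hand": 0.07},
    {"tx": 0,"ty": 0,"tz": -0.04,"roll": 0,"hand": 0.07},
    {"tx": 0,"ty": 0,"tz": -0.012,"roll": 0,"hand": 0.07},
    {"tx": 0,"ty": 0,"tz": 0,"roll": 0,"hand": 0.01},
    {"tx": 0,"ty": 0,"tz": 0,"roll": 0,"hand": 0.01},
    {"tx": 0,"ty": 0,"tz": 0,"roll": 0,"hand": 0.01},
    {"tx": 0,"ty": 0,"tz": 0,"roll": 0,"hand": 0.01},
    {"tx": 0,"ty": 0,"tz": 0,"roll": 0,"hand": 0.01},
    {"tx": 0,"ty": 0,"tz": 0,"roll": 0,"hand": 0.01},
    {"tx": 0,"ty": 0,"tz": 0,"roll": 0,"hand": 0.01},
    {"tx": 0,"ty": 0,"tz": 0,"roll": 0,"hand": 0.01},
    {"tx": 0,"ty": 0,"tz": 0,"roll": 0,"hand": 0.01},
  ],
)

```text
time_s: 24.3
tcp_pos: [0.4311, 0.2056, 0.053]
tool_rot: [0.0, 0.706, 0.708, 0.0]
ft_force: [1.0, -1.4, 2.7]
grip_width: 0.022
finger_force: 20.0
```

>>> servo_tool(
  targets=[
    {"tx": 0,"ty": 0,"tz": 0.03,"roll": 0,"hand": 0.01},
    {"tx": 0,"ty": 0,"tz": 0.045,"roll": 0,"hand": 0.01},
    {"tx": 0,"ty": 0,"tz": 0.045,"roll": 0,"hand": 0.01},
    {"tx": 0,"ty": 0,"tz": 0.045,"roll": 0,"hand": 0.01},
    {"tx": 0,"ty": 0,"tz": 0.035,"roll": 0,"hand": 0.01},
    {"tx": 0,"ty": -0.03,"tz": 0,"roll": 0,"hand": 0.01},
    {"tx": 0,"ty": -0.04,"tz": 0,"roll": 0,"hand": 0.01},
    {"tx": 0,"ty": -0.04,"tz": 0,"roll": 0,"hand": 0.01},
    {"tx": 0,"ty": -0.04,"tz": 0,"roll": 0,"hand": 0.01},
    {"tx": 0,"ty": -0.04,"tz": 0,"roll": 0,"hand": 0.01},
    {"tx": 0,"ty": -0.04,"tz": 0,"roll": 0,"hand": 0.01},
  ],
)

```text
time_s: 25.4
tcp_pos: [0.43, -0.0258, 0.2519]
tool_rot: [-0.001, 0.706, 0.708, -0.0]
ft_force: [0.6, -0.8, -1.1]
grip_width: 0.0223
finger_force: 20.0
```

>>> servo_tool(
  targets=[
    {"tx": 0.006,"ty": -0.04,"tz": 0,"roll": 0,"hand": 0.01},
    {"tx": 0,"ty": -0.04,"tz": 0,"roll": 0,"hand": 0.01},
    {"tx": 0,"ty": -0.04,"tz": 0,"roll": 0,"hand": 0.01},
    {"tx": 0,"ty": -0.04,"tz": 0,"roll": 0,"hand": 0.01},
    {"tx": 0,"ty": -0.028,"tz": 0,"roll": 0,"hand": 0.01},
    {"tx": 0,"ty": 0,"tz": 0,"roll": 0,"hand": 0.01},
    {"tx": 0,"ty": 0,"tz": 0,"roll": 0,"hand": 0.01},
  ],
)

```text
time_s: 26.1
tcp_pos: [0.4363, -0.2123, 0.2516]
tool_rot: [-0.001, 0.707, 0.707, 0.0]
ft_force: [0.2, -0.0, -0.9]
grip_width: 0.0224
finger_force: 20.0
```

```bash
python3 - <<'E'
from look import *
look("w10",[("tray rim",.02,.034,(.33,.53,-.33,-.15)),("stamp",.1,.32,(.40,.5,-.25,-.16))])
E
```

```text
t 26.1 tcp [ 0.4363 -0.2123  0.2516] yaw_x 1.5716 F [ 0.2 -0.  -0.9] w 0.0224 f 19.999962927249726 q6 [-0.57 -0.06  1.43  0.    1.77 -0.57]
tray rim 1773 [ 439.3 -240.7] [184. 141.] 1.3 zmax 0.0313
stamp 8914 [ 435.5 -204.4] [37.4 44.9] 44.2 zmax 0.32
```

View pics/w10.png

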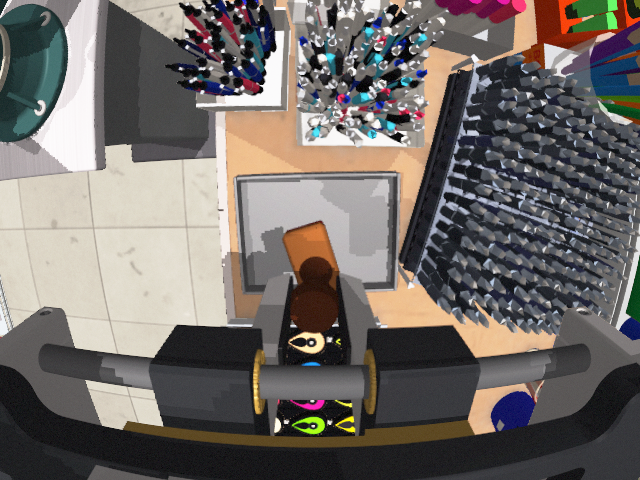

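The stamp is held upright (315,270) above the tray, which is centred at (0.439,-0.241). I'll lower it.

>>> servo_tool(
  targets=[
    {"tx": -0.006,"ty": 0.003,"tz": -0.04,"roll": 0,"hand": 0.01},
    {"tx": 0,"ty": 0,"tz": -0.045,"roll": 0,"hand": 0.01},
    {"tx": 0,"ty": 0,"tz": -0.045,"roll": 0,"hand": 0.01},
    {"tx": 0,"ty": 0,"tz": -0.04,"roll": 0,"hand": 0.01},
    {"tx": 0,"ty": 0,"tz": -0.02,"roll": 0,"hand": 0.01},
    {"tx": 0,"ty": 0,"tz": -0.009,"roll": 0,"hand": 0.01},
    {"tx": 0,"ty": 0,"tz": 0,"roll": 0,"hand": 0.01},
    {"tx": 0,"ty": 0,"tz": -0.002,"roll": 0,"hand": 0.01},
    {"tx": 0,"ty": 0,"tz": -0.001,"roll": 0,"hand": 0.01},
    {"tx": 0,"ty": 0,"tz": 0,"roll": 0,"hand": 0.01},
  ],
)

```text
time_s: 27.15
tcp_pos: [0.4315, -0.2099, 0.0518]
tool_rot: [0.001, 0.706, 0.708, 0.0]
ft_force: [-0.2, -0.5, -1.5]
grip_width: 0.0228
finger_force: 20.0
```

>>> servo_tool(
  targets=[
    {"tx": 0,"ty": 0,"tz": -0.002,"roll": 0,"hand": 0.01},
    {"tx": 0,"ty": 0,"tz": -0.001,"roll": 0,"hand": 0.01},
    {"tx": 0,"ty": 0,"tz": -0.001,"roll": 0,"hand": 0.01},
    {"tx": 0,"ty": 0,"tz": 0,"roll": 0,"hand": 0.01},
  ],
)

```text
time_s: 27.55
tcp_pos: [0.4309, -0.2095, 0.047]
tool_rot: [0.0, 0.706, 0.708, 0.0]
ft_force: [-0.6, -0.1, 1.4]
grip_width: 0.0221
finger_force: 20.0
```

Seated. Releasing, rising and returning over the plate.

>>> servo_tool(
  targets=[
    {"tx": 0,"ty": 0,"tz": 0,"roll": 0,"hand": 0.06},
    {"tx": 0,"ty": 0,"tz": 0,"roll": 0,"hand": 0.06},
    {"tx": 0,"ty": 0,"tz": 0,"roll": 0,"hand": 0.06},
    {"tx": 0,"ty": 0,"tz": 0,"roll": 0,"hand": 0.06},
    {"tx": 0,"ty": 0,"tz": 0,"roll": 0,"hand": 0.06},
    {"tx": 0,"ty": 0,"tz": 0,"roll": 0,"hand": 0.06},
    {"tx": 0,"ty": 0,"tz": 0.045,"roll": 0,"hand": 0.06},
    {"tx": 0,"ty": 0,"tz": 0.045,"roll": 0,"hand": 0.06},
    {"tx": 0,"ty": 0,"tz": 0.045,"roll": 0,"hand": 0.06},
    {"tx": 0,"ty": 0,"tz": 0.045,"roll": 0,"hand": 0.06},
    {"tx": 0,"ty": 0.03,"tz": 0,"roll": 0,"hand": 0.06},
    {"tx": 0,"ty": 0.04,"tz": 0,"roll": 0,"hand": 0.06},
  ],
)

```text
time_s: 28.75
tcp_pos: [0.4316, -0.1402, 0.2287]
tool_rot: [0.002, 0.708, 0.707, 0.001]
ft_force: [0.4, 1.5, -1.0]
grip_width: 0.06
finger_force: 0.0
```

>>> servo_tool(
  targets=[
    {"tx": 0,"ty": 0.045,"tz": 0,"roll": 0,"hand": 0.06},
    {"tx": 0,"ty": 0.045,"tz": 0,"roll": 0,"hand": 0.06},
    {"tx": 0,"ty": 0.045,"tz": 0,"roll": 0,"hand": 0.094},
    {"tx": 0,"ty": 0.045,"tz": 0,"roll": 0.14,"hand": 0.094},
    {"tx": 0,"ty": 0.045,"tz": 0,"roll": 0.14,"hand": 0.094},
    {"tx": 0,"ty": 0.045,"tz": 0,"roll": 0.14,"hand": 0.094},
    {"tx": 0.014,"ty": 0.045,"tz": 0,"roll": 0.14,"hand": 0.094},
    {"tx": 0,"ty": 0.045,"tz": 0,"roll": 0.04,"hand": 0.094},
    {"tx": 0,"ty": 0.045,"tz": 0,"roll": 0,"hand": 0.094},
    {"tx": 0,"ty": 0.01,"tz": 0,"roll": 0,"hand": 0.094},
    {"tx": 0,"ty": 0,"tz": 0,"roll": 0,"hand": 0.094},
  ],
)

```text
time_s: 29.85
tcp_pos: [0.4442, 0.2767, 0.226]
tool_rot: [-0.0, 0.464, 0.886, -0.001]
ft_force: [0.5, -0.2, 0.7]
grip_width: 0.0941
finger_force: 0.0
```

```bash
python3 - <<'E'
from look import *
look("w11",[("tub",.032,.05,(.38,.52,.2,.33))])
t=bot.get_image("top"); P=cloud(t).reshape(-1,3); k=P[(P[:,0]>.35)&(P[:,0]<.53)&(P[:,1]>-.31)&(P[:,1]<-.17)&(P[:,2]>.05)&(P[:,2]<.2)]; print(len(k),k.mean(0) if len(k) else 0, k[:,2].max())
E
```

```text
t 29.85 tcp [0.4442 0.2767 0.226 ] yaw_x 2.1757 F [ 0.5 -0.2  0.7] w 0.0941 f 0.0 q6 [ 0.45  0.03  1.4  -0.    1.72 -0.16]
tub 2081 [444.9 276.4] [51.6 51.8] 34.6 zmax 0.0433
89 [ 0.43105437 -0.20635635  0.07352841] 0.08135724467720105
```

>>> servo_tool(
  targets=[
    {"tx": 0.001,"ty": 0,"tz": -0.045,"roll": 0,"hand": 0.08},
    {"tx": 0,"ty": 0,"tz": -0.045,"roll": 0,"hand": 0.08},
    {"tx": 0,"ty": 0,"tz": -0.045,"roll": 0,"hand": 0.08},
    {"tx": 0,"ty": 0,"tz": -0.045,"roll": 0,"hand": 0.08},
    {"tx": 0,"ty": 0,"tz": -0.03,"roll": 0,"hand": 0.08},
    {"tx": 0,"ty": 0,"tz": 0,"roll": 0,"hand": 0.08},
    {"tx": 0,"ty": 0,"tz": 0,"roll": 0,"hand": 0.04},
    {"tx": 0,"ty": 0,"tz": 0,"roll": 0,"hand": 0.04},
    {"tx": 0,"ty": 0,"tz": 0,"roll": 0,"hand": 0.04},
    {"tx": 0,"ty": 0,"tz": 0,"roll": 0,"hand": 0.04},
    {"tx": 0,"ty": 0,"tz": 0,"roll": 0,"hand": 0.04},
    {"tx": 0,"ty": 0,"tz": 0,"roll": 0,"hand": 0.04},
  ],
)

```text
time_s: 31.15
tcp_pos: [0.4463, 0.2756, 0.0175]
tool_rot: [0.001, 0.466, 0.885, 0.0]
ft_force: [-0.3, -0.7, 5.2]
grip_width: 0.052
finger_force: 20.0
```

>>> servo_tool(
  targets=[
    {"tx": 0,"ty": 0,"tz": 0.04,"roll": 0,"hand": 0.04},
    {"tx": 0,"ty": 0,"tz": 0.045,"roll": 0,"hand": 0.04},
    {"tx": 0,"ty": 0,"tz": 0.045,"roll": 0,"hand": 0.04},
    {"tx": 0,"ty": 0,"tz": 0.045,"roll": 0,"hand": 0.04},
    {"tx": 0,"ty": 0,"tz": 0.045,"roll": -0.1,"hand": 0.04},
    {"tx": -0.01,"ty": -0.04,"tz": 0,"roll": -0.1,"hand": 0.04},
    {"tx": -0.01,"ty": -0.045,"tz": 0,"roll": -0.1,"hand": 0.04},
    {"tx": 0,"ty": -0.045,"tz": 0,"roll": -0.1,"hand": 0.04},
    {"tx": 0,"ty": -0.045,"tz": 0,"roll": -0.1,"hand": 0.04},
    {"tx": 0,"ty": -0.045,"tz": 0,"roll": -0.1,"hand": 0.04},
    {"tx": 0,"ty": -0.045,"tz": 0,"roll": 0,"hand": 0.04},
  ],
)

```text
time_s: 32.25
tcp_pos: [0.4251, 0.0093, 0.2362]
tool_rot: [-0.0, 0.707, 0.708, 0.0]
ft_force: [1.1, -0.2, -0.8]
grip_width: 0.0516
finger_force: 20.0
```

>>> servo_tool(
  targets=[
    {"tx": 0,"ty": -0.045,"tz": 0,"roll": 0,"hand": 0.04},
    {"tx": 0,"ty": -0.045,"tz": 0,"roll": 0,"hand": 0.04},
    {"tx": 0,"ty": -0.045,"tz": 0,"roll": 0,"hand": 0.04},
    {"tx": 0,"ty": -0.045,"tz": 0,"roll": 0,"hand": 0.04},
    {"tx": 0,"ty": -0.045,"tz": 0,"roll": 0,"hand": 0.04},
    {"tx": 0,"ty": -0.045,"tz": 0,"roll": 0,"hand": 0.04},
    {"tx": 0,"ty": -0.014,"tz": 0,"roll": 0,"hand": 0.04},
    {"tx": 0,"ty": 0,"tz": 0,"roll": 0,"hand": 0.04},
    {"tx": 0,"ty": 0,"tz": 0,"roll": 0,"hand": 0.04},
  ],
)

```text
time_s: 33.15
tcp_pos: [0.4257, -0.2723, 0.2361]
tool_rot: [-0.001, 0.706, 0.708, 0.0]
ft_force: [0.1, -0.6, -0.4]
grip_width: 0.0518
finger_force: 20.0
```

```bash
python3 - <<'E'
from look import *
look("w12",[("stamp",.06,.09,(.38,.5,-.25,-.16)),("stampfoot",.012,.025,(.4,.46,-.25,-.178))])
E
```

```text
t 33.15 tcp [ 0.4257 -0.2723  0.2361] yaw_x 1.5734 F [ 0.1 -0.6 -0.4] w 0.0518 f 19.999553561210632 q6 [-0.68 -0.02  1.42  0.    1.74 -0.68]
stamp 545 [ 431.5 -208.6] [23.7 23.4] 90.0 zmax 0.0793
stampfoot 695 [ 432.1 -209. ] [27.  54.4] 17.7 zmax 0.0232
```

View pics/w12.png

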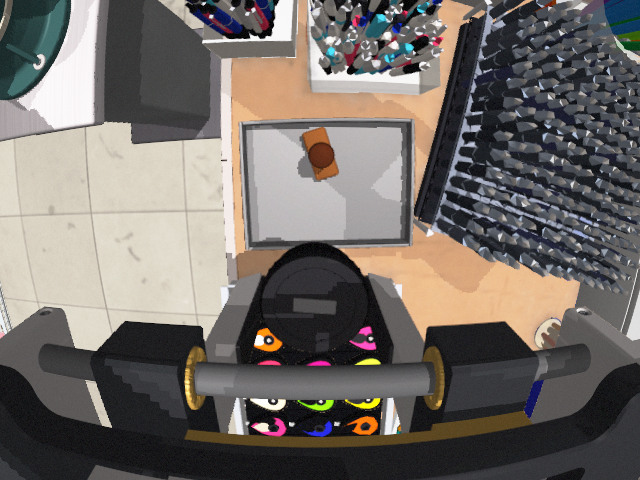

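The stamp stands upright in the tray (320,155) and the tub is held level above the free part. I'll lower it.

>>> servo_tool(
  targets=[
    {"tx": 0,"ty": -0.001,"tz": -0.045,"roll": 0,"hand": 0.04},
    {"tx": 0,"ty": 0,"tz": -0.045,"roll": 0,"hand": 0.04},
    {"tx": 0,"ty": 0,"tz": -0.045,"roll": 0,"hand": 0.04},
    {"tx": 0,"ty": 0,"tz": -0.045,"roll": 0,"hand": 0.04},
    {"tx": 0,"ty": 0,"tz": -0.025,"roll": 0,"hand": 0.04},
    {"tx": 0,"ty": 0,"tz": -0.012,"roll": 0,"hand": 0.04},
    {"tx": 0,"ty": 0,"tz": 0,"roll": 0,"hand": 0.04},
    {"tx": 0,"ty": 0,"tz": 0,"roll": 0,"hand": 0.04},
  ],
)

```text
time_s: 34.0
tcp_pos: [0.4269, -0.2746, 0.0213]
tool_rot: [0.002, 0.706, 0.708, 0.0]
ft_force: [1.2, -0.6, -0.5]
grip_width: 0.052
finger_force: 20.0
```

>>> servo_tool(
  targets=[
    {"tx": 0,"ty": 0,"tz": -0.004,"roll": 0,"hand": 0.04},
    {"tx": 0,"ty": 0,"tz": -0.002,"roll": 0,"hand": 0.04},
    {"tx": 0,"ty": 0,"tz": -0.002,"roll": 0,"hand": 0.04},
    {"tx": 0,"ty": 0,"tz": 0,"roll": 0,"hand": 0.04},
  ],
)

```text
time_s: 34.4
tcp_pos: [0.4256, -0.2745, 0.0116]
tool_rot: [0.0, 0.706, 0.708, 0.0]
ft_force: [0.3, 0.2, 0.7]
grip_width: 0.0523
finger_force: 20.0
```

>>> servo_tool(
  targets=[
    {"tx": 0,"ty": 0,"tz": -0.001,"roll": 0,"hand": 0.068},
    {"tx": 0,"ty": 0,"tz": 0,"roll": 0,"hand": 0.068},
    {"tx": 0,"ty": 0,"tz": 0,"roll": 0,"hand": 0.068},
    {"tx": 0,"ty": 0,"tz": 0,"roll": 0,"hand": 0.068},
    {"tx": 0,"ty": 0,"tz": 0,"roll": 0,"hand": 0.068},
    {"tx": 0,"ty": 0,"tz": 0.045,"roll": 0,"hand": 0.068},
    {"tx": 0,"ty": 0,"tz": 0.045,"roll": 0,"hand": 0.068},
    {"tx": 0,"ty": 0,"tz": 0.045,"roll": 0,"hand": 0.068},
    {"tx": 0,"ty": 0,"tz": 0.045,"roll": 0,"hand": 0.068},
    {"tx": -0.02,"ty": 0,"tz": 0.03,"roll": 0,"hand": 0.068},
    {"tx": -0.04,"ty": 0,"tz": 0,"roll": 0,"hand": 0.068},
    {"tx": -0.04,"ty": 0,"tz": 0,"roll": 0,"hand": 0.068},
  ],
)

```text
time_s: 35.6
tcp_pos: [0.3253, -0.2748, 0.2221]
tool_rot: [0.002, 0.706, 0.708, -0.0]
ft_force: [-0.7, -0.6, -0.7]
grip_width: 0.0682
finger_force: 0.0
```

>>> servo_tool(
  targets=[
    {"tx": -0.03,"ty": 0,"tz": 0,"roll": 0,"hand": 0.068},
    {"tx": 0,"ty": 0,"tz": 0,"roll": 0,"hand": 0.068},
    {"tx": 0,"ty": 0,"tz": 0,"roll": 0,"hand": 0.068},
    {"tx": 0,"ty": 0,"tz": 0,"roll": 0,"hand": 0.068},
  ],
)

```text
time_s: 36.0
tcp_pos: [0.2963, -0.2745, 0.2205]
tool_rot: [0.0, 0.706, 0.708, 0.0]
ft_force: [-0.1, 0.3, -0.1]
grip_width: 0.0681
finger_force: 0.0
```

```bash
python3 - <<'E'
from h import *
st()
for n in("top","side"):
    t=bot.get_image(n); P=cloud(t).reshape(-1,3)
    for nm,b in(("stamp",(.38,.5,-.245,-.17,.05,.2)),("tub",(.38,.47,-.305,-.246,.028,.06)),("knob",(.49,.55,.37,.45,.2,.35))):
        k=P[(P[:,0]>b[0])&(P[:,0]<b[1])&(P[:,1]>b[2])&(P[:,1]<b[3])&(P[:,2]>b[4])&(P[:,2]<b[5])]; print(n,nm,len(k),k.mean(0).round(3) if len(k) else 0,k[:,2].max().round(3) if len(k) else 0)
    if n=="top": cv2.imwrite("pics/t13.png",t["img"][:340,:,::-1])
E
```

```text
t 36.0 tcp [ 0.2963 -0.2745  0.2205] yaw_x 1.5734 F [-0.1  0.3 -0.1] w 0.0681 f 0.0 q6 [-0.89 -0.25  1.65  0.    1.74 -0.89]
top stamp 89 [ 0.431 -0.206  0.073] 0.08
top tub 357 [ 0.425 -0.272  0.033] 0.039
top knob 383 [0.512 0.408 0.243] 0.27
side stamp 162 [ 0.429 -0.212  0.071] 0.081
side tub 625 [ 0.424 -0.275  0.033] 0.038
side knob 378 [0.513 0.403 0.237] 0.268
```

View pics/t13.png

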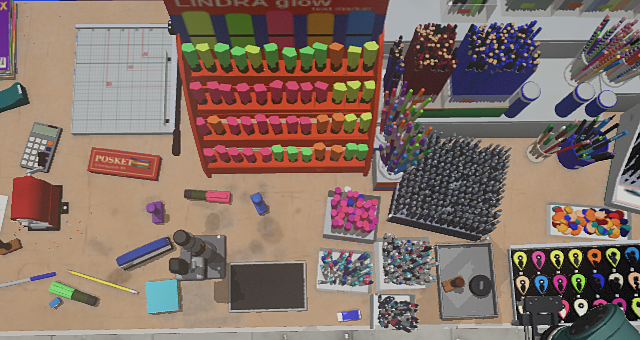

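The stamp (455,284) and tub (480,286) are in the tray, the mast is up, the bystanders are unmoved and the arm is clear, so I'm handing in.

```bash
python3 -c "
from rig import bot
print(bot.job_done())"
```

```text
the job is handed in; nothing more can be done
None
```

The job is handed in: I found two goods (the brown stamp and the pin tub), locked the mast up, read both on the plate with one full trigger squeeze and release, and put them in the grey tray with the bystanders untouched; no verdict was returned.

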